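# Unload the pinned carrier from the indexing fixture

## Robot

A 6-joint arm with a two-finger parallel gripper is mounted at the origin on the work surface. World frame = base frame: x ahead of the robot, y to its left, z up, the work surface at z = 0. Lengths are in m, angles in rad, forces in N, time in s.
With the tool pointing down it reaches from about 0.25 to 0.725 m from the base axis. Payload 9.7 kg.
Tool frame: the origin (TCP) lies at the very end of the fingers, on their centre line; the grasp point (between the pads) lies 19 mm behind it; z points along the fingers, y is the direction in which the jaws open and shut (so a half turn about z gives the same grasp; the last joint's range is limited). The gripper opens to 85 mm and grips with 20 to 120 N. Pads are 22 mm wide; open, the fingers measure 114 mm over their backs; the gripper's body (76 mm by 85 mm) begins 54 mm behind the grasp point. The pads swing forward as they close: fully open they stand 13 mm farther back than shut.
Start: joints at [1.283, 0.087, 0.176, 1.66, 0, 1.571], TCP at [0.156, 0.527, 0.231] pointing down, gripper open.
Joint ranges: [-3.13, 3.13], [-0.85, 1.81], [-1.15, 1.24], [-2.2, 2.28], [-1.44, 1.52], [-3.14, 3.14]. Speed limits (rad/s): [2.22, 2.22, 2.57, 3.14, 3.14, 3.14].

## Interface

Orientations are given as [roll, pitch, yaw] about the fixed x, y, z axes, in that order (R = Rz(yaw) Ry(pitch) Rx(roll)).
In Python, from plant import get_state, vision, r gives the robot as it stands.
- The arm moves only by the shell command python3 -m crank 'ROWS'. ROWS is JSON, a list of rows, each an object with "dr": the turn, a rotation vector about the tool's x, y, z in degrees, a list of three; "translation": the shift along the tool's x, y, z in cm, a list of three; "jaw": the finger opening in cm, from 0 to 8.54. In form: [{"dr": [ax, ay, az], "translation": [dx, dy, dz], "jaw": jaw}, ...]. A call has 1 to 5 rows; each row shifts and turns the pose as measured when the row begins, along the tool's axes as they then stand; what a row does not reach is not made up. A row lasts 1/10 s, in which the tool goes at most 50 mm and 8.59 degrees, less where a joint would pass 70% of its speed; a pose out of reach is approached as far as the arm can. A call is refused whole if a number of a shift passes 5 or a number of a turn 8.59, either way. A call with a gripper value outside its range is refused whole. The fingers move at their own pace and stop on an object; the grip force is fixed at half the most. Time passes only in rows, so rows that do not move let the fingers close. It gives the time, the measured TCP pose, the force and the opening at its end, in the units of the state.
- get_state(): the state, without advancing time (a new reading comes with each control period).
- vision.capture(name): name is "side" or "top" or "wrist"; returns a dict with "image" (384x512x3 uint8, red, green, blue), "z_map" (384x512 float32, m along the optical axis (not along the pixel's ray), 0 where there is no reading), "mtx" (3x3 intrinsics, pixels), "camera_from_world" (4x4, takes a point from world to camera coordinates). Camera axes: x right, y down, z forward; pixel columns grow to the right and rows downward; lengths in m; the calibration is good to about 2 mm. A picture is of the moment at which its call begins.
- r.finish_job(): hands the job in, once; it reports no verdict.
The state is a dict: "clock": time; "joint_positions": joint angles; "qvel": joint speeds; "tau": joint torques, N m; "ee_pos": TCP position; "tcp_rot": TCP orientation; "ft_force": force on the tool from outside, world axes, zero at the start; "ft_torque": the same for the moment, N m; "finger_gap": finger opening in m.
Only numpy, scipy, OpenCV 4.12 (cv2) and the standard library are available. Lean on these libraries where they do the work, as an engineer would, in place of code of your own. Each camera call takes 0.05 s, during which the arm holds its last target.

## Task

Unload the drilling fixture: pull its sprung index plunger out by the T-grip and twist it about a quarter turn so that it stays latched out by itself, then slide the carrier out from under the bridge and set it down gently, flat in the wooden tray. Only then turn the plunger back so that it springs fully home, and leave everything released and the other things on the bench undisturbed.

Things in the scene. Friction and masses are not known exactly. Their poses are not given: they have to be found in the camera images.
- plunger_grip (a point): Centre of the plunger's black T-grip, a bar 36 x 12 x 22 mm (this point's x, y, z); pinch it across y. z is the plunger's axis and pull direction, always leaning 30 degrees from vertical towards the fixture's -x side (roughly to the robot). At home the bar's length x lies in the plane of the lean and the centre is about 110 mm above the bench. The point turns with the grip.
- plunger (a joint): How far the plunger is pulled out along its axis, m: 0 = home, pin through the carrier's slot; range 0 to 0.021. The spring draws it in with 6 N at 0, 12 N fully out. The pin clears the carrier from 0.010 on. It cannot be twisted until out by 0.0145 (0.017 is good); twisted and let go it rests latched at about 0.014.
- plunger_twist (a joint): Twist of the T-grip about the plunger's axis, rad; about 0 at home, positive anticlockwise seen from the grip's outer end, range -1.75 to 1.75. Twist either way: beyond 0.8 (best 1.57) it stays latched when let go. Turned back to within about 0.1 of 0, its cross pin finds the slot and the spring draws it home.
- barrel_top (a point): Centre of the top of the plunger's fixed steel barrel (26 mm across, ending in two jaws with a slot between), on the plunger's axis, 26 mm below the T-grip's centre when home: 15 mm of bare 9 mm stem shows between barrel and bar. z is the plunger's axis.
- fixture: Steel drilling fixture fixed to the bench, base 110 x 210 x 18 mm; origin under its centre, z up. Its channel runs along y: floor 18 mm above the bench, 64 mm wide between rails 12 mm high, a stop at the -y end, open at the +y end, where the carrier comes out.
- bridge_top (a point): Centre of the top of the grey bridge over the channel that carries the plunger: 92 x 46 x 12 mm (x, y, z, fixture's axes), top 49 mm and underside 37 mm above the bench, at y = -70 mm of the fixture. The plunger's pin passes down through it.
- carrier_grip (a point): Grasp point of the carrier's upright aluminium fin (14 mm thick in x, 34 mm long in y, top 18 mm above this point); pinch across x. Carrier: loose plate 60 x 170 x 12 mm (x, y, z), about 0.4 kg; this point is 44 mm above its underside, on its centre line, 25 mm to +y of its centre. Loaded, its axes match the fixture's; 40 mm or more of sliding to +y (55 is good) frees it from the bridge.
- flange_top (a point): Centre of the top of the turned steel workpiece fixed on the carrier: a flange 44 mm across with a 24 mm hub, 22 mm high in all, 35 mm to +y of the fin's centre.
- tray: Open wooden tray, fixed to the bench, outside 150 x 250 x 30 mm (x, y, z), walls 9 mm; origin under its centre. The inner floor is 9 mm above the bench (132 x 232 mm): the carrier lies in it lengthwise along y, either way round.
- oil_bottle: Bystander: white plastic bottle, 56 mm across, 150 mm high, origin under its base. Leave it alone.
- parallel_block: Bystander: steel block 50 x 50 x 25 mm, origin under its base. Leave it alone.
- tin: Bystander: steel tin 50 mm across, 60 mm high, origin under its base. Leave it alone.
There are look-alikes about, which are no part of the job. What is shaped like the part that bears carrier_grip but blue or turquoise is not meant.

How it is judged:
On the way, in this order (a step that is already met when the one before it is completed fails the run):
1. the plunger is latched out by itself: pulled out over 11.5 mm with the fingers off it (value of joint plunger above 0.0115 m and contact force between the fingers and plunger below 0.1 N), for 0.3 s.
2. the carrier has been slid at least 35 mm along the channel from its loaded place, the plunger still latched out (y of carrier_grip in the frame of fixture above 0.06 m and value of joint plunger above 0.0115 m), for 0.1 s.
3. the carrier lies flat on the tray's floor, released, the plunger still latched out (z of carrier_grip in the frame of tray between 0.047 and 0.057 m and horizontal distance between carrier_grip and tray below 0.09 m and angle between carrier_grip's own z axis and vertical below 0.07 rad and contact force between the fingers and carrier below 0.1 N and value of joint plunger above 0.0115 m), for 0.2 s.
4. the plunger is back home (value of joint plunger below 0.003 m), for 0.2 s.
At the end, for the whole second after the job is handed in: The carrier lies at rest, flat (within 4 degrees) on the wooden tray's floor inside its walls, and the plunger is home (within 3 mm) (z of carrier_grip in the frame of tray between 0.047 and 0.057 m and horizontal distance between carrier_grip and tray below 0.09 m and angle between carrier_grip's own z axis and vertical below 0.07 rad and linear speed of carrier below 0.02 m/s and value of joint plunger below 0.003 m); the robot touches nothing.
It fails at once if a bystander (bottle, block, tin) is moved more than 25 mm (distance of any of oil_bottle, parallel_block, tin from where it was at the start of the episode above 0.025 m).
It fails at once if the carrier is dropped or thrown into the tray: faster than 0.6 m/s within 45 mm of lying in it (horizontal distance between carrier_grip and tray below 0.1 m and z of carrier_grip in the frame of tray below 0.098 m and linear speed of carrier above 0.6 m/s).
It also fails if it takes over 67 s, if anything falls off the work surface, if the arm or the gripper's body presses on something with over 40 N, if the wrist force passes 120 N, or if a joint passes its speed limit or range.

## Working session

There is one attempt and no reset: what is moved stays moved. The work goes in short steps, Python scripts to look and compute and a shell command to move; the robot and the scene stay as the last step left them, time stands still between calls to the robot, and variables do not carry over. Pictures are saved under pics/ and viewed, and the job is handed in when it is done.

```bash
ls; mkdir -p pics; cat > h.py <<'E'
import numpy as np,cv2
from plant import get_state,vision,r
def cap(n,tag):
    d=vision.capture(n); cv2.imwrite(f'pics/{tag}.png',d['image'][:,:,::-1]); np.savez(f'pics/{tag}.npz',**d); return d
def load(tag): return dict(np.load(f'pics/{tag}.npz'))
def crop(tag,u0,v0,u1,v1,s,out):
    im=cv2.imread(f'pics/{tag}.png')[v0:v1,u0:u1]; cv2.imwrite(f'pics/{out}.png',cv2.resize(im,None,fx=s,fy=s,interpolation=cv2.INTER_CUBIC))
def pt(d,u,v,z=None):
    z=d['z_map'][int(round(v)),int(round(u))] if z is None else z
    c=np.linalg.inv(d['mtx'])@[u,v,1]*z
    T=np.linalg.inv(d['camera_from_world']); return T[:3,:3]@c+T[:3,3]
def cloud(d):
    v,u=np.mgrid[:384,:512]; z=d['z_map']; p=np.linalg.inv(d['mtx'])@np.stack([u.ravel(),v.ravel(),np.ones(u.size)])*z.ravel()
    T=np.linalg.inv(d['camera_from_world']); return (T[:3,:3]@p+T[:3,3:]).T.reshape(384,512,3)
def onplane(d,u,v,h):
    T=np.linalg.inv(d['camera_from_world']); c=T[:3,:3]@(np.linalg.inv(d['mtx'])@[u,v,1]); o=T[:3,3]
    return o+c*(h-o[2])/c[2]
def proj(d,p):
    T=d['camera_from_world'];c=T[:3,:3]@np.asarray(p)+T[:3,3];q=d['mtx']@c;return q[:2]/q[2]
E
python3 - <<'E'
from h import *
for n in('side','top','wrist'):
    d=cap(n,n+'0'); T=np.linalg.inv(d['camera_from_world']); print(n,T.round(3).tolist())
print(get_state())
E
```

```text
pics
side [[0.958, -0.173, 0.228, 0.373], [-0.286, -0.554, 0.782, -0.723], [-0.009, -0.814, -0.581, 0.685], [0.0, 0.0, 0.0, 1.0]]
top [[-0.01, -0.982, 0.189, 0.394], [-0.999, 0.015, 0.029, 0.058], [-0.031, -0.189, -0.981, 1.119], [0.0, 0.0, 0.0, 1.0]]
wrist [[0.284, 0.924, 0.257, 0.091], [0.959, -0.273, -0.078, 0.547], [-0.002, 0.269, -0.963, 0.374], [0.0, 0.0, 0.0, 1.0]]
{'clock': 0.15, 'joint_positions': array([ 1.28297943e+00,  8.73524573e-02,  1.75329915e-01,  1.65978659e+00,
       -1.40604488e-05,  1.57075301e+00]), 'qvel': array([ 0.00115029, -0.00342555,  0.0042896 ,  0.00044334,  0.00086757,
        0.00015297]), 'tau': array([ 1.81860723e-04, -5.20764112e+01,  4.65043724e+01,  1.39674306e-02,
        1.88725409e-05,  7.81153062e-06]), 'ee_pos': array([0.15608034, 0.52721875, 0.23074269]), 'tcp_rot': array([-3.14057985e+00,  1.40165693e-05,  2.85381909e+00]), 'ft_force': array([-0.64187339, -0.78424625,  0.3116243 ]), 'ft_torque': array([ 0.0067808 , -0.01974078, -0.04092242]), 'finger_gap': 0.08547116061250852}
```

View pics/side0.png

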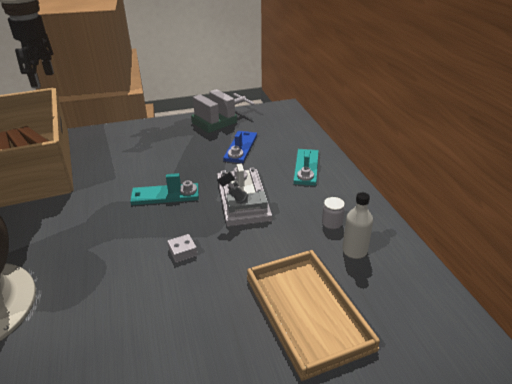

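View pics/top0.png

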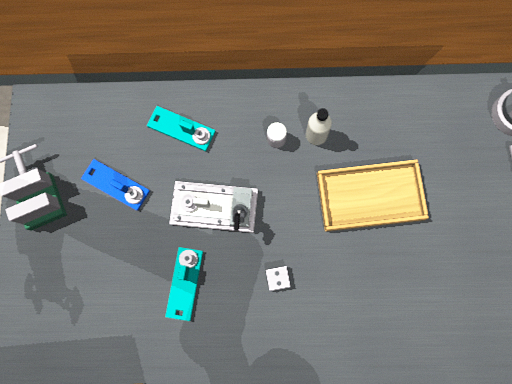

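View pics/wrist0.png

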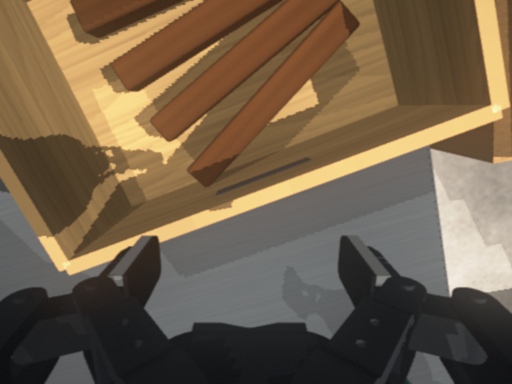

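The top view shows the fixture at (214,206) with the T-grip at (238,218), the tray at (372,195), the bottle at (319,127), the tin at (277,133) and the block at (278,278). There are four fins. Three are on turquoise or blue plates at (182,128), (116,184) and (184,284). The fourth is aluminium, inside the fixture at about (200,203), and that is the one meant. I'll confirm it in an enlarged crop.

```bash
python3 - <<'E'
from h import *
crop('top0',155,165,275,250,6,'c1'); crop('side0',195,150,295,235,7,'c2'); crop('top0',305,150,440,240,5,'c3')
E
```

```text
(no output)
```

View pics/c1.png

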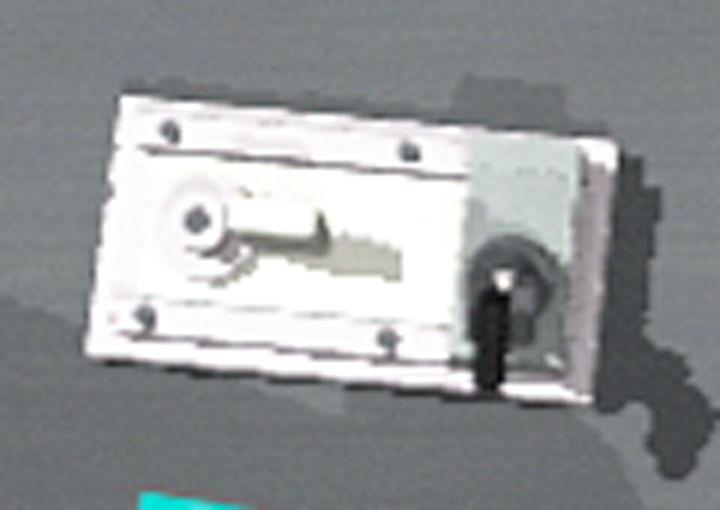

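View pics/c2.png

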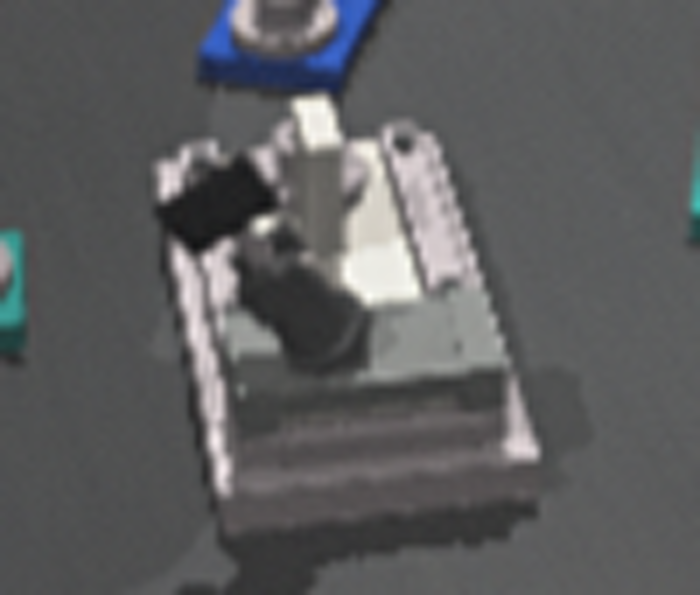

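View pics/c3.png

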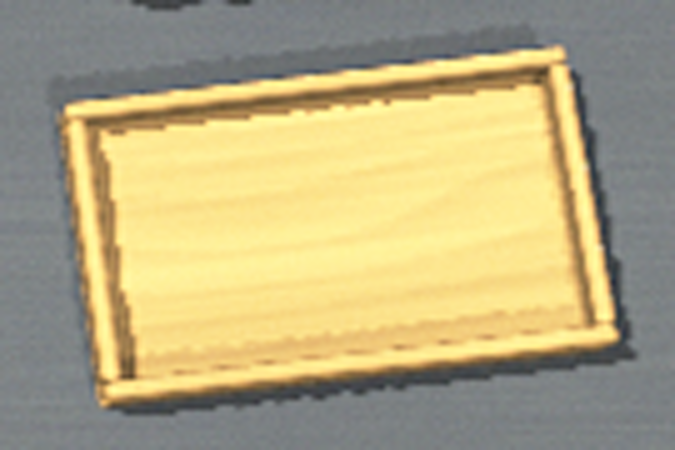

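```bash
python3 - <<'E'
from h import *
d=load('top0'); C=cloud(d)
P=lambda u,v,z:onplane(d,155+u/6,165+v/6,z)
print('fix');c=[P(122,95,.03),P(617,140,.03),P(592,403,.03),P(88,355,.03)]
for q in c: print(q.round(4))
print(np.mean(c,0).round(4))
# yaw: +y axis = from right edge to left edge
a=np.array(c); e=(a[0]+a[3]-a[1]-a[2])/2; print('len',np.linalg.norm(e),'yaw',np.degrees(np.arctan2(-e[0],e[1])), 'w',np.linalg.norm((a[0]+a[1]-a[2]-a[3])/2))
T=[onplane(d,305+u/5,150+v/5,.03) for u,v in((63,107),(563,48),(618,340),(103,406))]
a=np.array(T);e=(a[0]+a[3]-a[1]-a[2])/2; print('tray',a.round(4),a.mean(0).round(4),np.linalg.norm(e),np.degrees(np.arctan2(-e[0],e[1])))
# depth-based sizes
for n,(u0,v0,u1,v1),lo,hi in(('fin',(190,195,212,212),.072,.085),('bridge',(228,186,260,230),.045,.053),('grip',(225,200,250,235),.095,.13),('hub',(180,195,200,215),.055,.07)):
  Q=C[v0:v1,u0:u1].reshape(-1,3);k=(Q[:,2]>lo)&(Q[:,2]<hi);print(n,k.sum(),Q[k].mean(0).round(4),Q[k].min(0).round(4),Q[k].max(0).round(4))
for n,u,v,h in(('tin',277,131,.06),('bottle',322,116,.15),('block',278,274,.025)): print(n,onplane(d,u,v,h).round(3),C[v,u].round(3))
E
```

```text
fix
[0.6607 0.2913 0.03  ]
[0.6381 0.0852 0.03  ]
[0.529  0.0965 0.03  ]
[0.5515 0.3026 0.03  ]
[0.5948 0.1939 0.03  ]
len 0.2073503705777118 yaw -6.244035814513309 w 0.1096555395335316
tray [[ 0.6787 -0.0638  0.03  ]
 [ 0.7045 -0.3119  0.03  ]
 [ 0.5578 -0.3269  0.03  ]
 [ 0.5291 -0.0778  0.03  ]] [ 0.6175 -0.1951  0.03  ] 0.25009201421455873 6.260646104219386
fin 89 [0.5998 0.2216 0.079 ] [0.5919 0.205  0.0735] [0.6086 0.238  0.0845]
bridge 446 [0.6006 0.1264 0.049 ] [0.5439 0.1014 0.0451] [0.6382 0.1551 0.0529]
grip 100 [0.5444 0.1327 0.1186] [0.5262 0.1184 0.0953] [0.5657 0.1404 0.1284]
hub 9 [0.5969 0.2386 0.0619] [0.594  0.2254 0.055 ] [0.6113 0.2633 0.0686]
tin [0.775 0.036 0.06 ] [0.775 0.036 0.06 ]
bottle [ 0.777 -0.065  0.15 ] [ 0.777 -0.065  0.15 ]
block [0.428 0.039 0.025] [0.428 0.039 0.024]
```

```bash
python3 - <<'E'
from h import *
yaw=np.radians(-6.24); xf=np.array([np.cos(yaw),np.sin(yaw),0]); yf=np.array([-np.sin(yaw),np.cos(yaw),0])
a=-.5*xf+np.array([0,0,.866]); bx=np.cross(yf,a); O=np.array([.5948,.1939,0])
for n,(u0,v0,u1,v1) in(('top0',(222,195,255,238)),('side0',(212,168,252,210))):
  d=load(n);C=cloud(d)[v0:v1,u0:u1];I=d['image'][v0:v1,u0:u1].max(2)
  k=(C[...,2]>.09)&(C[...,2]<.14);Q=C[k]; L=(Q-O)
  F=np.c_[L@bx,L@yf,L@a]
  blk=I[k]<45
  print(n,k.sum(),blk.sum())
  for m in (F[blk],):
    print(np.percentile(m,[2,10,50,90,98],axis=0).round(4).tolist())
  G=np.c_[(Q-O)@xf,(Q-O)@yf,Q[:,2]]; print(G[blk].mean(0).round(4),G[blk].min(0).round(4),G[blk].max(0).round(4))
# prior candidates
for fx in(-.05,-.045,-.04,-.035):
  p=O+fx*xf-.07*yf+[0,0,.11]; print(fx,p.round(4),'frame',(p-O)@bx,(p-O)@yf,(p-O)@a, [proj(load(t),p).round(1).tolist() for t in('top0','side0')])
E
```

```text
top0 128 67
[[0.0033, -0.0716, 0.1106], [0.0073, -0.0712, 0.1145], [0.0213, -0.0675, 0.1266], [0.0354, -0.0639, 0.1295], [0.0365, -0.0627, 0.1302]]
[-0.0437 -0.0676  0.119 ] [-0.0613 -0.0718  0.1031] [-0.0252 -0.0618  0.1284]
side0 190 109
[[0.0028, -0.0783, 0.1095], [0.0059, -0.0769, 0.1119], [0.019, -0.0743, 0.1201], [0.032, -0.0718, 0.127], [0.0344, -0.0706, 0.1287]]
[-0.0434 -0.0744  0.113 ] [-0.0608 -0.0789  0.0989] [-0.0264 -0.07    0.1274]
-0.05 [0.5375 0.1297 0.11  ] frame 0.011699999999999947 -0.07000000000000002 0.12026000000000003 [[237.7, 224.3], [222.6, 179.5]]
-0.045 [0.5425 0.1292 0.11  ] frame 0.016029999999999954 -0.07 0.11776000000000003 [[237.9, 222.1], [224.7, 179.2]]
-0.04 [0.5474 0.1287 0.11  ] frame 0.020359999999999955 -0.07 0.11526000000000003 [[238.1, 220.0], [226.9, 179.0]]
-0.035 [0.5524 0.1281 0.11  ] frame 0.024689999999999962 -0.06999999999999999 0.11276000000000003 [[238.4, 217.8], [229.1, 178.8]]
```

```bash
cat >> h.py <<'E'
from scipy.spatial.transform import Rotation as Rot, Slerp
yaw=np.radians(-6.24); xf=np.array([np.cos(yaw),np.sin(yaw),0]); yf=np.array([-np.sin(yaw),np.cos(yaw),0]); zf=np.array([0,0,1.])
a=-.5*xf+np.sqrt(.75)*zf; O=np.array([.5948,.1939,0])
grip=O-.0425*xf-.0695*yf+.112*zf
def RZY(z,y): z=np.array(z);y=np.array(y);return np.c_[np.cross(y,z),y,z]
def cur():
    s=get_state(); return s,s['ee_pos'],Rot.from_euler('xyz',s['tcp_rot'])
def plan(p,R,n=None,step=.045,ang=8.3):
    s,p0,R0=cur(); R=Rot.from_matrix(R); w=(R0.inv()*R).as_rotvec(degrees=True); D=np.array(p)-p0
    m=max(1,int(np.ceil(max(np.linalg.norm(D)/step,np.linalg.norm(w)/ang)))) if n is None else n
    print('clock',round(s['clock'],2),'q',s['joint_positions'].round(2),'gap',round(s['finger_gap'],4),'F',s['ft_force'].round(1)); print('D',D.round(4),'w',w.round(2),'rows',m)
    for i in range(m):
        Ri=R0*Rot.from_rotvec(w*i/m,degrees=True)
        print((w/m).round(2).tolist(),(Ri.inv().apply(D/m)*100).round(2).tolist())
E
python3 - <<'E'
from h import *
plan(grip+.07*a+.03*zf,RZY(-a,-yf))
plan(grip+.07*a+.03*zf,RZY(-a,yf),n=1)
print(RZY(-a,-yf), grip)
E
```

```text
clock 0.15 q [ 1.28  0.09  0.18  1.66 -0.    1.57] gap 0.0855 F [-0.6 -0.8  0.3]
D [ 0.3541 -0.394  -0.0281] w [-44.02   4.03 164.27] rows 21
[-2.1, 0.19, 7.82] [-2.15, -1.32, 0.14]
[-2.1, 0.19, 7.82] [-2.31, -1.02, 0.08]
[-2.1, 0.19, 7.82] [-2.43, -0.7, 0.05]
[-2.1, 0.19, 7.82] [-2.5, -0.36, 0.02]
[-2.1, 0.19, 7.82] [-2.53, -0.02, 0.0]
[-2.1, 0.19, 7.82] [-2.51, 0.33, -0.0]
[-2.1, 0.19, 7.82] [-2.44, 0.66, 0.01]
[-2.1, 0.19, 7.82] [-2.32, 0.99, 0.03]
[-2.1, 0.19, 7.82] [-2.17, 1.29, 0.07]
[-2.1, 0.19, 7.82] [-1.97, 1.57, 0.11]
[-2.1, 0.19, 7.82] [-1.74, 1.82, 0.17]
[-2.1, 0.19, 7.82] [-1.48, 2.04, 0.23]
[-2.1, 0.19, 7.82] [-1.19, 2.21, 0.31]
[-2.1, 0.19, 7.82] [-0.88, 2.34, 0.39]
[-2.1, 0.19, 7.82] [-0.56, 2.42, 0.47]
[-2.1, 0.19, 7.82] [-0.22, 2.45, 0.56]
[-2.1, 0.19, 7.82] [0.11, 2.44, 0.65]
[-2.1, 0.19, 7.82] [0.44, 2.38, 0.74]
[-2.1, 0.19, 7.82] [0.75, 2.27, 0.82]
[-2.1, 0.19, 7.82] [1.05, 2.11, 0.91]
[-2.1, 0.19, 7.82] [1.32, 1.92, 0.99]
clock 0.15 q [ 1.28  0.09  0.18  1.66 -0.    1.57] gap 0.0855 F [-0.6 -0.8  0.3]
D [ 0.3541 -0.394  -0.0281] w [ -2.74 -29.92 -10.  ] rows 1
[-2.74, -29.92, -10.0] [-45.14, -27.72, 2.84]
[[ 0.86089448 -0.10869338  0.49703766]
 [-0.09413123 -0.99407532 -0.05434669]
 [ 0.5        -0.         -0.8660254 ]] [0.54499761 0.12943123 0.112     ]
```

```bash
python3 -m crank '[{"dr":[0,0,0],"translation":[-3.5,-2.1,-0.3],"jaw":8.5},{"dr":[0,0,0],"translation":[-3.5,-2.1,0],"jaw":8.5},{"dr":[0,0,-3],"translation":[-3.5,-2.1,0],"jaw":8.5},{"dr":[0,0,-3],"translation":[-3.5,-2.1,0],"jaw":8.5},{"dr":[0,0,-3],"translation":[-3.5,-2.1,0],"jaw":8.5}]'; python3 - <<'E'
from h import *
plan(grip+.07*a+.03*zf,RZY(-a,yf))
E
```

```text
clock: 0.65
ee_pos: [0.2996, 0.3794, 0.2313]
tcp_rot: [-3.138, -0.002, 3.024]
ft_force: [0.9, 0.7, -0.3]
finger_gap: 0.0851
clock 0.65 q [ 0.9  -0.07  0.02  1.66 -0.    1.02] gap 0.0851 F [ 0.9  0.7 -0.3]
D [ 0.2106 -0.2461 -0.0287] w [ -0.36 -30.1   -0.43] rows 8
[-0.04, -3.76, -0.05] [-2.98, -2.74, 0.36]
[-0.04, -3.76, -0.05] [-2.94, -2.75, 0.56]
[-0.04, -3.76, -0.05] [-2.9, -2.75, 0.75]
[-0.04, -3.76, -0.05] [-2.84, -2.75, 0.93]
[-0.04, -3.76, -0.05] [-2.77, -2.76, 1.12]
[-0.04, -3.76, -0.05] [-2.69, -2.76, 1.29]
[-0.04, -3.76, -0.05] [-2.6, -2.77, 1.46]
[-0.04, -3.76, -0.05] [-2.49, -2.77, 1.63]
```

```bash
python3 -m crank '[{"dr":[0,-4,0],"translation":[-3.1,-2.9,0.3],"jaw":8.5},{"dr":[0,-4,0],"translation":[-3.1,-2.9,0.5],"jaw":8.5},{"dr":[0,-4,0],"translation":[-3.1,-2.9,0.7],"jaw":8.5},{"dr":[0,-4,0],"translation":[-3,-2.9,0.9],"jaw":8.5},{"dr":[0,-4,0],"translation":[-3,-2.9,1.1],"jaw":8.5}]'; python3 - <<'E'
from h import *
plan(grip+.07*a+.03*zf,RZY(-a,yf))
E
```

```text
clock: 1.15
ee_pos: [0.4448, 0.2093, 0.2176]
tcp_rot: [-3.132, 0.358, 3.027]
ft_force: [0.5, 0.0, 0.2]
finger_gap: 0.0852
clock 1.15 q [ 0.57 -0.35 -0.29  1.36 -0.23  0.66] gap 0.0852 F [0.5 0.  0.2]
D [ 0.0654 -0.0761 -0.015 ] w [-0.67 -9.49 -0.28] rows 3
[-0.22, -3.16, -0.09] [-2.13, -2.26, 1.35]
[-0.22, -3.16, -0.09] [-2.05, -2.27, 1.46]
[-0.22, -3.16, -0.09] [-1.96, -2.27, 1.56]
```

```bash
python3 -m crank '[{"dr":[-0.2,-3.2,0],"translation":[-2.2,-2.3,1.35],"jaw":8.5},{"dr":[-0.2,-3.2,0],"translation":[-2.1,-2.3,1.45],"jaw":8.5},{"dr":[-0.2,-3.2,0],"translation":[-2,-2.3,1.55],"jaw":8.5},{"dr":[0,0,0],"translation":[0,0,0],"jaw":8.5}]'; python3 - <<'E'
from h import *
plan(grip+.03*a,RZY(-a,yf),n=2)
d=cap('wrist','w1'); cap('side','s1');print(proj(d,grip))
crop('s1',180,100,330,220,5,'s1c')
E
```

```text
clock: 1.55
ee_pos: [0.514, 0.1245, 0.2023]
tcp_rot: [-3.14, 0.535, 3.025]
ft_force: [0.2, -0.1, 0.3]
finger_gap: 0.0848
clock 1.55 q [ 0.37 -0.47 -0.46  1.1  -0.24  0.42] gap 0.0848 F [ 0.2 -0.1  0.3]
D [ 0.0161  0.0066 -0.0643] w [-0.32  0.65 -0.4 ] rows 2
[-0.16, 0.32, -0.2] [0.98, 0.42, 3.15]
[-0.16, 0.32, -0.2] [0.96, 0.42, 3.16]
[259.61444621 166.97319762]
```

View pics/w1.png

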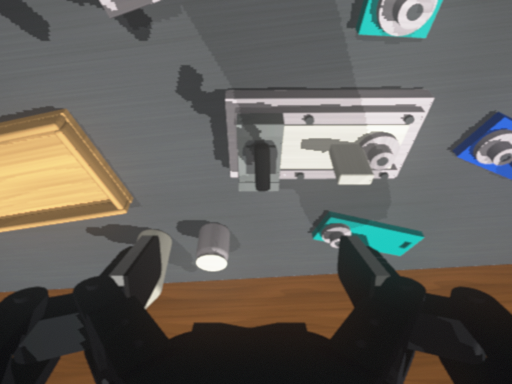

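View pics/s1c.png

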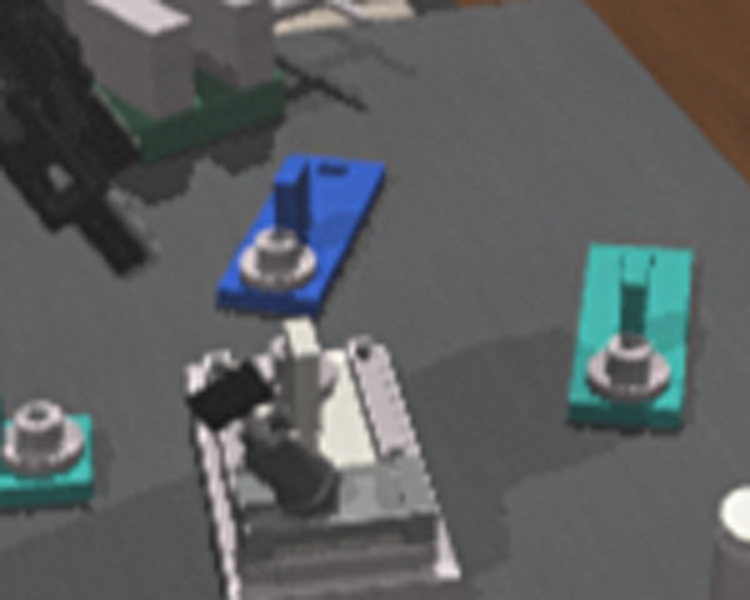

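Wrist view: T-grip bar at about (262,165) against my projection (260,167), aluminium fin at (352,163). I'll refine the bar with the wrist depth.

```bash
python3 - <<'E'
from h import *
d=load('w1');C=cloud(d)[130:200,245:285];I=d['image'][130:200,245:285].max(2)
L=C-O;F=np.stack([L@np.cross(yf,a),L@yf,L@a],-1)
k=(C[...,2]>.09)&(C[...,2]<.14)&(I<45);print(k.sum(),np.percentile(F[k],[1,5,25,50,75,95,99],axis=0).round(4))
t=k&(F[...,2]>.126);print(t.sum(),np.percentile(F[t],[1,5,50,95,99],axis=0).round(4))
# fin in the wrist view
C2=cloud(d)[135:190,320:380];L=C2-O;G=np.stack([L@xf,L@yf,C2[...,2]],-1);k=(G[...,2]>.077)&(G[...,2]<.084);print('fin',k.sum(),np.percentile(G[k],[1,5,50,95,99],axis=0).round(4))
crop('w1',225,80,445,200,3.5,'w1c')
E
```

```text
Traceback (most recent call last):
IndexError: index -1 is out of bounds for axis 0 with size 0
```

```bash
python3 - <<'E'
from h import *
d=load('w1');C=cloud(d)
for p in((262,165),(262,150),(262,185),(352,160),(305,150),(20,190)): print(p,C[p[1],p[0]].round(3),d['z_map'][p[1],p[0]],d['image'][p[1],p[0]])
crop('w1',225,80,445,200,3.5,'w1c')
E
```

```text
(262, 165) [0.537 0.132 0.119] 0.22994794 [52 53 51]
(262, 150) [0.527 0.133 0.114] 0.22579072 [53 52 51]
(262, 185) [0.551 0.13  0.126] 0.2346267 [52 52 51]
(352, 160) [0.595 0.221 0.058] 0.30536938 [109 108 103]
(305, 150) [0.599 0.177 0.031] 0.33081982 [232 230 223]
(20, 190) [ 0.642 -0.207  0.01 ] 0.40944636 [237 196 125]
```

View pics/w1c.png

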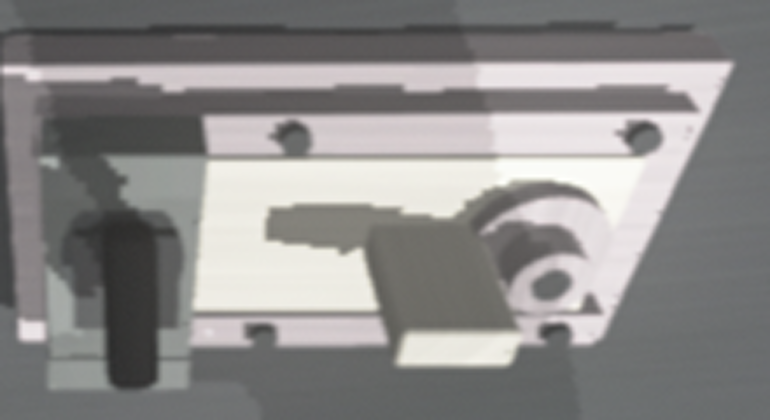

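```bash
python3 - <<'E'
from h import *
d=load('w1');C=cloud(d);I=d['image'].max(2);bx=np.cross(yf,a)
L=C-O;F=np.stack([L@bx,L@yf,L@a],-1);m=np.zeros(I.shape,bool);m[125:205,240:290]=1
k=m&(F[...,2]>.1)&(F[...,2]<.145);print(k.sum(),np.percentile(F[k],[1,5,25,50,75,95,99],axis=0).round(4))
t=m&(F[...,2]>.124)&(F[...,2]<.14);print(t.sum(),np.percentile(F[t],[1,5,50,95,99],axis=0).round(4))
G=np.stack([L@xf,L@yf,C[...,2]],-1);m[:]=0;m[150:200,315:395]=1;k=m&(G[...,2]>.076)&(G[...,2]<.086);print('fin',k.sum(),np.percentile(G[k],[1,5,50,95,99],axis=0).round(4))
E
```

```text
722 [[ 0.001  -0.0733  0.111 ]
 [ 0.0014 -0.0726  0.122 ]
 [ 0.008  -0.0703  0.127 ]
 [ 0.0169 -0.0674  0.1278]
 [ 0.026  -0.0647  0.1283]
 [ 0.0338 -0.0622  0.129 ]
 [ 0.0356 -0.0615  0.1296]]
681 [[ 0.0013 -0.0733  0.1248]
 [ 0.0026 -0.0726  0.1255]
 [ 0.0178 -0.0673  0.1279]
 [ 0.0339 -0.0617  0.1291]
 [ 0.0357 -0.0615  0.1297]]
fin 412 [[-0.0042  0.0098  0.0763]
 [-0.0037  0.0105  0.0769]
 [ 0.0007  0.0257  0.0801]
 [ 0.008   0.041   0.0811]
 [ 0.0088  0.0425  0.0814]]
```

```bash
sed -i 's/^grip=.*/grip=O-.0425*xf-.068*yf+.111*zf/' h.py; python3 - <<'E'
from h import *
plan(grip-.0185*a,RZY(-a,yf),n=5)
E
```

```text
clock 1.65 q [ 0.37 -0.47 -0.46  1.1  -0.24  0.43] gap 0.085 F [-0.1 -0.1  0.9]
D [ 0.041   0.0033 -0.1084] w [-0.22  0.56 -0.37] rows 5
[-0.04, 0.11, -0.07] [0.41, 0.16, 2.28]
[-0.04, 0.11, -0.07] [0.4, 0.16, 2.28]
[-0.04, 0.11, -0.07] [0.4, 0.16, 2.28]
[-0.04, 0.11, -0.07] [0.39, 0.16, 2.28]
[-0.04, 0.11, -0.07] [0.39, 0.16, 2.28]
```

```bash
python3 -m crank '[{"dr":[0,0.2,-0.1],"translation":[0.6,0.3,2.5],"jaw":5},{"dr":[0,0.2,-0.1],"translation":[0.6,0.25,2.5],"jaw":5},{"dr":[0,0.1,-0.1],"translation":[0.5,0.2,2.5],"jaw":5},{"dr":[0,0,0],"translation":[0.3,0.1,2],"jaw":5}]'; python3 - <<'E'
from h import *
plan(grip-.0185*a,RZY(-a,yf),n=2)
E
```

```text
clock: 2.05
ee_pos: [0.5464, 0.1366, 0.1147]
tcp_rot: [3.139, 0.528, 3.033]
ft_force: [-0.2, 0.5, 0.4]
finger_gap: 0.0499
clock 2.05 q [ 0.36 -0.37 -0.56  0.9  -0.23  0.41] gap 0.0499 F [-0.2  0.5  0.4]
D [ 0.0079 -0.0067 -0.0197] w [ 0.15  0.27 -0.01] rows 2
[0.07, 0.13, -0.0] [0.12, -0.29, 1.07]
[0.07, 0.13, -0.0] [0.12, -0.29, 1.07]
```

```bash
python3 -m crank '[{"dr":[0,0,0],"translation":[0.1,-0.3,0.9],"jaw":5},{"dr":[0,0,0],"translation":[0.1,-0.2,0.8],"jaw":5},{"dr":[0,0,0],"translation":[0,0,0],"jaw":5}]'; python3 - <<'E'
from h import *
plan(grip-.0185*a,RZY(-a,yf),n=1)
d=cap('side','s2');crop('s2',190,120,290,220,6,'s2c')
d=cap('wrist','w2')
E
```

```text
clock: 2.35
ee_pos: [0.5518, 0.1328, 0.096]
tcp_rot: [3.141, 0.523, 3.037]
ft_force: [-1.0, 0.1, 0.4]
finger_gap: 0.05
clock 2.35 q [ 0.35 -0.35 -0.58  0.86 -0.22  0.4 ] gap 0.05 F [-1.   0.1  0.4]
D [ 0.0026 -0.0029 -0.001 ] w [ 0.17 -0.04  0.19] rows 1
[0.17, -0.04, 0.19] [-0.2, -0.26, 0.23]
```

View pics/s2c.png

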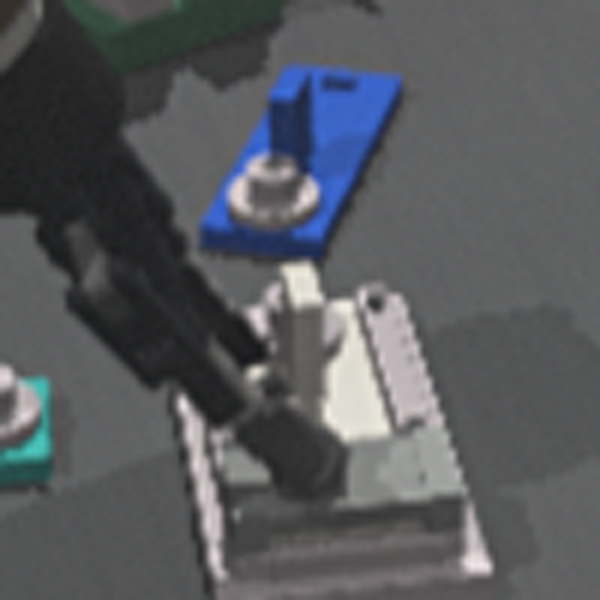

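View pics/w2.png

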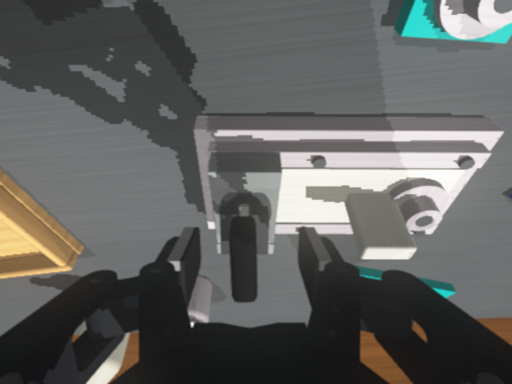

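The wrist view shows the bar at (243,260) between the pads, about 2.5 mm left of centre. That agrees with the computed residual, so I'll correct it and close.

```bash
python3 -m crank '[{"dr":[0,0,0],"translation":[-0.2,-0.26,0.15],"jaw":5},{"dr":[0,0,0],"translation":[0,0,0],"jaw":2},{"dr":[0,0,0],"translation":[0,0,0],"jaw":0.5},{"dr":[0,0,0],"translation":[0,0,0],"jaw":0.5},{"dr":[0,0,0],"translation":[0,0,0],"jaw":0.5}]'; python3 -m crank '[{"dr":[0,0,0],"translation":[0,0,0],"jaw":0.5},{"dr":[0,0,0],"translation":[0,0,0],"jaw":0.5}]';python3 - <<'E'
from h import *
plan(grip-.0185*a,RZY(-a,yf),n=1)
E
```

```text
clock: 2.95
ee_pos: [0.5554, 0.1299, 0.1008]
tcp_rot: [3.138, 0.529, 3.034]
ft_force: [0.6, -0.8, -3.5]
finger_gap: 0.0107
clock: 3.15
ee_pos: [0.5554, 0.1299, 0.1007]
tcp_rot: [3.138, 0.529, 3.034]
ft_force: [-0.2, -0.5, -1.3]
finger_gap: 0.0107
clock 3.15 q [ 0.34 -0.35 -0.58  0.86 -0.22  0.39] gap 0.0107 F [-0.2 -0.5 -1.3]
D [-0.001  -0.     -0.0058] w [0.25 0.3  0.09] rows 1
[0.25, 0.3, 0.09] [0.38, -0.01, 0.45]
```

```bash
python3 - <<'E'
from h import *
d=cap('side','s3');crop('s3',190,120,290,220,6,'s3c')
d=cap('wrist','w3');print(get_state()['joint_positions'],get_state()['ee_pos'])
E
```

```text
[ 0.33668527 -0.35125579 -0.57542863  0.8596785  -0.21509697  0.38920272] [0.55536131 0.12993343 0.10072004]
```

View pics/s3c.png

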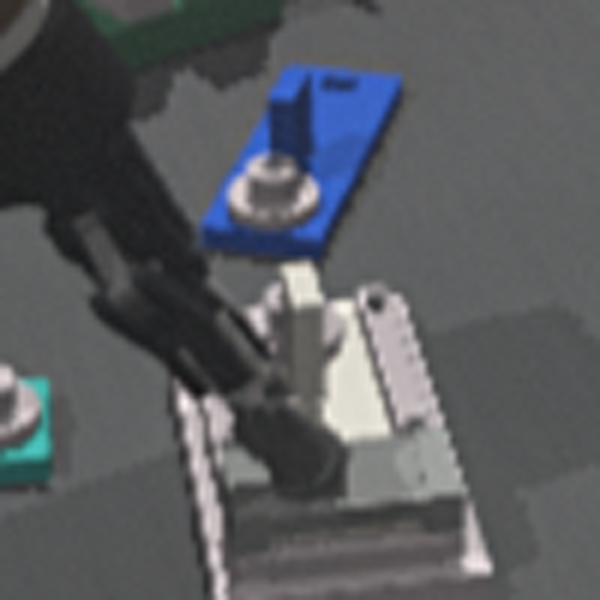

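View pics/w3.png

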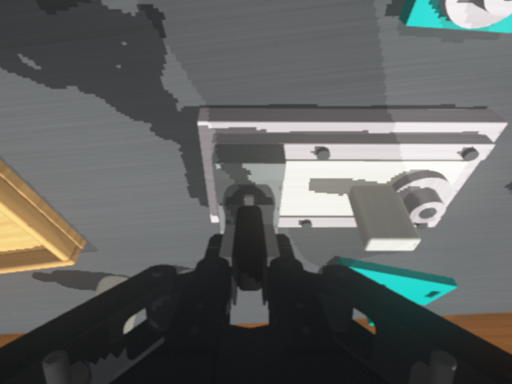

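```bash
python3 -m crank '[{"dr":[0,0,0],"translation":[0,0,-0.5],"jaw":0.5},{"dr":[0,0,0],"translation":[0,0,-0.5],"jaw":0.5},{"dr":[0,0,0],"translation":[0,0,-0.5],"jaw":0.5},{"dr":[0,0,0],"translation":[0,0,-0.3],"jaw":0.5},{"dr":[0,0,0],"translation":[0,0,0],"jaw":0.5}]';python3 - <<'E'
from h import *
s,p,R=cur(); print((p-np.array([.5554,.1299,.1007]))@np.c_[np.cross(yf,a),yf,a],s['ft_force'],s['joint_positions'])
d=cap('side','s4');crop('s4',190,120,290,220,6,'s4c')
E
```

```text
clock: 3.75
ee_pos: [0.5468, 0.1308, 0.1148]
tcp_rot: [3.138, 0.529, 3.034]
ft_force: [9.9, -0.4, -8.9]
finger_gap: 0.0108
[-4.10064385e-04 -2.92552457e-05  1.65504575e-02] [ 9.86306324 -0.35967595 -8.85314053] [ 0.34557599 -0.37665916 -0.56587143  0.89646736 -0.21984613  0.39805838]
```

View pics/s4c.png

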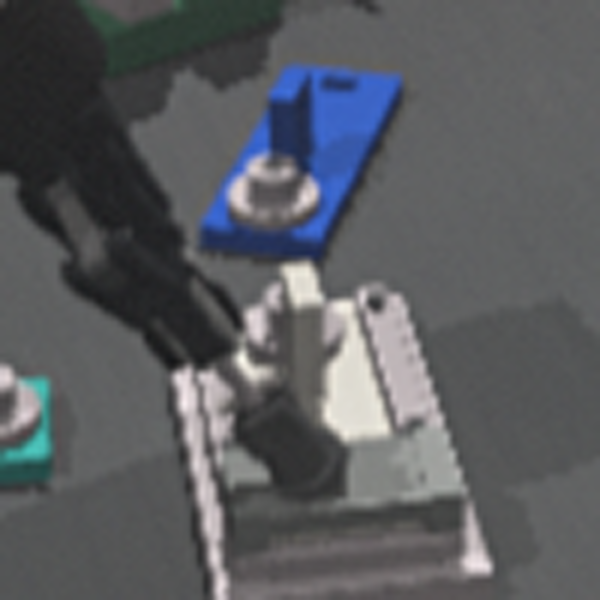

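```bash
python3 -m crank '[{"dr":[0,0,4],"translation":[0,0,-0.05],"jaw":0.5},{"dr":[0,0,8],"translation":[0,0,0],"jaw":0.5},{"dr":[0,0,8],"translation":[0,0,0],"jaw":0.5},{"dr":[0,0,8],"translation":[0,0,0],"jaw":0.5},{"dr":[0,0,0],"translation":[0,0,0],"jaw":0.5}]';python3 - <<'E'
from h import *
s,p,R=cur(); print((p-np.array([.5554,.1299,.1007]))@np.c_[np.cross(yf,a),yf,a],s['ft_force'],s['ft_torque'],s['finger_gap'],s['joint_positions'], (Rot.from_matrix(RZY(-a,yf)).inv()*R).as_rotvec(degrees=True), R.as_matrix()[:,2]@-a)
E
```

```text
clock: 4.3
ee_pos: [0.5476, 0.1291, 0.1129]
tcp_rot: [2.864, 0.457, 2.458]
ft_force: [1.7, 1.1, 0.7]
finger_gap: 0.0108
[-0.00055339 -0.00163733  0.01441904] [1.68529907 1.0576868  0.68589843] [0.0761718  0.2175095  0.01636903] 0.010844345650473281 [ 0.34418268 -0.3742298  -0.56797191  0.89279569 -0.22372843  0.90700863] [-0.04598545 -0.35263767 29.17405459] 0.9999811504764065
```

```bash
python3 -m crank '[{"dr":[0,0,8],"translation":[0.05,0.08,-0.05],"jaw":0.5},{"dr":[0,0,8],"translation":[0.05,0.04,0],"jaw":0.5},{"dr":[0,0,8],"translation":[0,0,0],"jaw":0.5},{"dr":[0,0,8],"translation":[0,0,0],"jaw":0.5},{"dr":[0,0,8],"translation":[0,0,0],"jaw":0.5}]';python3 - <<'E'
from h import *
s,p,R=cur(); print((p-np.array([.5554,.1299,.1007]))@np.c_[np.cross(yf,a),yf,a],s['ft_force'],s['ft_torque'],s['finger_gap'],s['joint_positions'], (Rot.from_matrix(RZY(-a,yf)).inv()*R).as_rotvec(degrees=True), R.as_matrix()[:,2]@-a)
d=cap('side','s5');crop('s5',190,120,290,220,6,'s5c')
E
```

```text
clock: 4.8
ee_pos: [0.5461, 0.1278, 0.1122]
tcp_rot: [2.643, 0.179, 1.762]
ft_force: [-1.5, -0.6, -1.3]
finger_gap: 0.0107
[-0.00209442 -0.00310335  0.01447734] [-1.51627992 -0.59133546 -1.30051259] [-0.09856801  0.75530341 -0.03802089] 0.010745848657710697 [ 0.34642386 -0.37358349 -0.5676353   0.89792574 -0.23082196  1.6234298 ] [ 0.2720872  -0.48697903 70.04178219] 0.9999582209530256
```

View pics/s5c.png

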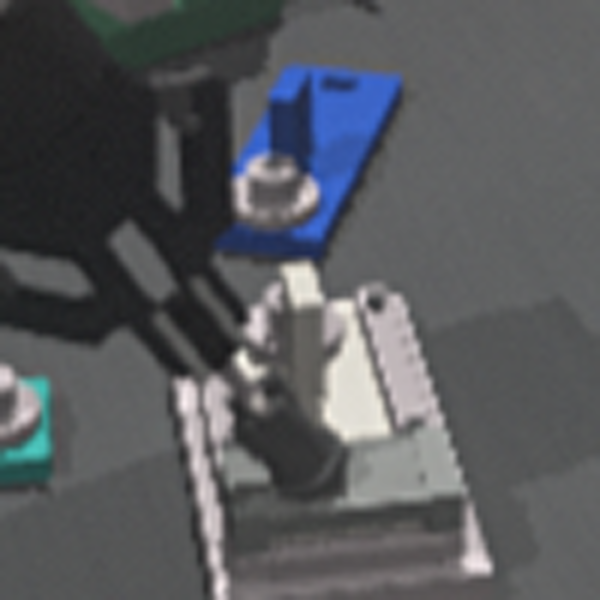

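```bash
python3 -m crank '[{"dr":[0,0,8],"translation":[0.1,0,0],"jaw":0.5},{"dr":[0,0,8],"translation":[0.1,0,0],"jaw":0.5},{"dr":[0,0,4],"translation":[0,0,0],"jaw":0.5},{"dr":[0,0,0],"translation":[0,0,0],"jaw":0.5}]';python3 - <<'E'
from h import *
s,p,R=cur(); print((p-np.array([.5554,.1299,.1007]))@np.c_[np.cross(yf,a),yf,a],s['ft_force'],s['ft_torque'],s['finger_gap'],s['joint_positions'], (Rot.from_matrix(RZY(-a,yf)).inv()*R).as_rotvec(degrees=True), R.as_matrix()[:,2]@-a)
E
```

```text
clock: 5.25
ee_pos: [0.5448, 0.1277, 0.1115]
tcp_rot: [2.615, 0.01, 1.452]
ft_force: [2.1, -0.9, -2.0]
finger_gap: 0.0106
[-0.00346757 -0.00334112  0.01452632] [ 2.12557759 -0.87690799 -1.97528999] [0.27511346 0.26455067 0.06026598] 0.010607181893019327 [ 0.34997649 -0.37293089 -0.56764084  0.90116709 -0.23678794  1.97970287] [ 0.47400774 -0.7339064  90.22686391] 0.9999058691336106
```

```bash
python3 -m crank '[{"dr":[0,0,0],"translation":[0,0,0],"jaw":2},{"dr":[0,0,0],"translation":[0,0,0],"jaw":3},{"dr":[0,0,0],"translation":[0,0,0],"jaw":4},{"dr":[0,0,0],"translation":[0,0,0],"jaw":4}]';python3 - <<'E'
from h import *
s,p,R=cur(); print(s['ft_force'],s['finger_gap'],p)
d=cap('side','s6');crop('s6',190,120,290,220,6,'s6c'); cap('wrist','w6')
E
```

```text
clock: 5.65
ee_pos: [0.5452, 0.1285, 0.1126]
tcp_rot: [2.614, 0.014, 1.463]
ft_force: [-0.2, -0.5, -0.4]
finger_gap: 0.04
[-0.1978917  -0.52594368 -0.41479037] 0.039975146820514194 [0.54519258 0.12846917 0.11257497]
```

View pics/s6c.png

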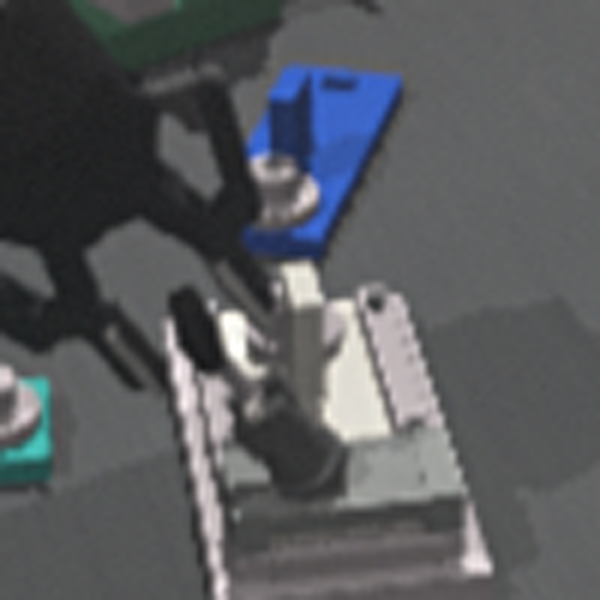

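View pics/w6.png

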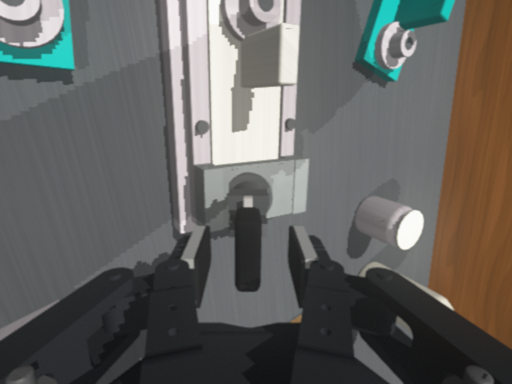

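```bash
python3 -m crank '[{"dr":[0,0,0],"translation":[0,0,-2],"jaw":4},{"dr":[0,0,0],"translation":[0,0,-3],"jaw":4},{"dr":[0,0,0],"translation":[0,0,-3],"jaw":5},{"dr":[0,0,0],"translation":[0,0,0],"jaw":6}]';cat >> h.py <<'E'
fin=O+.0015*xf+.0245*yf+.062*zf
E
python3 - <<'E'
from h import *
plan(fin+[0,0,.10],RZY(-zf,xf))
E
```

```text
clock: 6.15
ee_pos: [0.5034, 0.1335, 0.1828]
tcp_rot: [2.616, 0.015, 1.463]
ft_force: [0.6, 1.5, 1.0]
finger_gap: 0.0599
clock 6.15 q [ 0.4  -0.47 -0.5   1.09 -0.26  2.01] gap 0.0599 F [0.6 1.5 1. ]
D [ 0.0955  0.0846 -0.0208] w [30.1   0.84  0.3 ] rows 4
[7.52, 0.21, 0.08] [2.37, 1.62, 1.49]
[7.52, 0.21, 0.08] [2.36, 1.79, 1.28]
[7.52, 0.21, 0.08] [2.36, 1.94, 1.04]
[7.52, 0.21, 0.08] [2.36, 2.06, 0.79]
```

```bash
python3 -m crank '[{"dr":[7.5,0.2,0],"translation":[2.4,1.6,1.5],"jaw":6},{"dr":[7.5,0.2,0],"translation":[2.4,1.8,1.3],"jaw":6},{"dr":[7.5,0.2,0],"translation":[2.4,1.9,1],"jaw":6},{"dr":[7.5,0.2,0],"translation":[2.4,2.1,0.8],"jaw":6},{"dr":[0,0,0],"translation":[0,0,0],"jaw":6}]'
python3 - <<'E'
from h import *
plan(fin+[0,0,.05],RZY(-zf,xf))
d=cap('wrist','w7');print(proj(d,fin+[0,0,.018]),proj(d,O+.0425*yf+.08*zf),proj(d,O+.0085*yf+.08*zf))
C=cloud(d);L=C-O;G=np.stack([L@xf,L@yf,C[...,2]],-1)
k=(G[...,2]>.077)&(G[...,2]<.084)&(abs(G[...,0])<.03)&(abs(G[...,1]-.025)<.03);print('fin',k.sum(),np.percentile(G[k],[1,5,50,95,99],axis=0).round(4))
E
```

```text
clock: 6.65
ee_pos: [0.5843, 0.2078, 0.1613]
tcp_rot: [3.074, 0.005, 1.47]
ft_force: [0.1, -0.3, -0.8]
finger_gap: 0.0599
clock 6.65 q [ 0.36  0.18  0.14  1.47 -0.03  2.03] gap 0.0599 F [ 0.1 -0.3 -0.8]
D [ 0.0147  0.0103 -0.0493] w [3.86 0.29 0.5 ] rows 2
[1.93, 0.15, 0.25] [0.6, 0.51, 2.5]
[1.93, 0.15, 0.25] [0.6, 0.59, 2.49]
[259.44406438 180.00910888] [257.92096945 157.04377004] [257.17733741 199.6455001 ]
fin 761 [[-0.0028  0.0098  0.0778]
 [-0.0025  0.0117  0.0789]
 [ 0.0038  0.0271  0.0804]
 [ 0.0102  0.0419  0.0816]
 [ 0.011   0.0431  0.0819]]
```

View pics/w7.png

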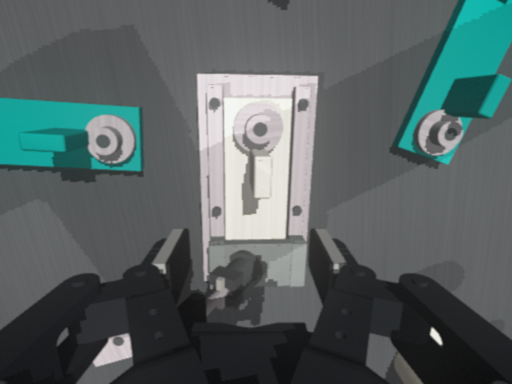

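```bash
sed -i 's/^fin=.*/fin=O+.003*xf+.0255*yf+.062*zf/' h.py; python3 -m crank '[{"dr":[2,0.15,0.25],"translation":[0.75,0.7,2.5],"jaw":6},{"dr":[2,0.15,0.25],"translation":[0.75,0.7,2.5],"jaw":6},{"dr":[0,0,0],"translation":[0,0,1],"jaw":6}]'
python3 - <<'E'
from h import *
plan(fin+[0,0,-.018],RZY(-zf,xf))
E
```

```text
clock: 7.0
ee_pos: [0.602, 0.2201, 0.1048]
tcp_rot: [3.136, -0.003, 1.462]
ft_force: [-0.4, 0.1, 0.3]
finger_gap: 0.06
clock 7.0 q [ 0.35  0.29  0.16  1.44 -0.    2.03] gap 0.06 F [-0.4  0.1  0.3]
D [-0.0015 -0.0012 -0.0608] w [ 0.31 -0.15  0.03] rows 2
[0.15, -0.07, 0.01] [-0.07, -0.08, 3.04]
[0.15, -0.07, 0.01] [-0.07, -0.07, 3.04]
```

```bash
python3 -m crank '[{"dr":[0.15,-0.1,0],"translation":[-0.1,-0.08,2],"jaw":6},{"dr":[0.1,-0.1,0],"translation":[-0.05,-0.08,2],"jaw":6},{"dr":[0,0,0],"translation":[0,0,1.9],"jaw":6},{"dr":[0,0,0],"translation":[0,0,0],"jaw":6}]'
python3 - <<'E'
from h import *
plan(fin+[0,0,-.018],RZY(-zf,xf))
d=cap('side','s8');crop('s8',180,110,290,220,6,'s8c');cap('wrist','w8')
E
```

```text
clock: 7.4
ee_pos: [0.5977, 0.217, 0.0476]
tcp_rot: [3.132, -0.0, 1.464]
ft_force: [-0.9, 0.2, -0.6]
finger_gap: 0.0604
clock 7.4 q [ 0.35  0.29  0.05  1.33 -0.    2.03] gap 0.0604 F [-0.9  0.2 -0.6]
D [ 0.0029  0.002  -0.0036] w [ 0.56 -0.    0.1 ] rows 1
[0.56, -0.0, 0.1] [0.23, 0.26, 0.37]
```

View pics/s8c.png

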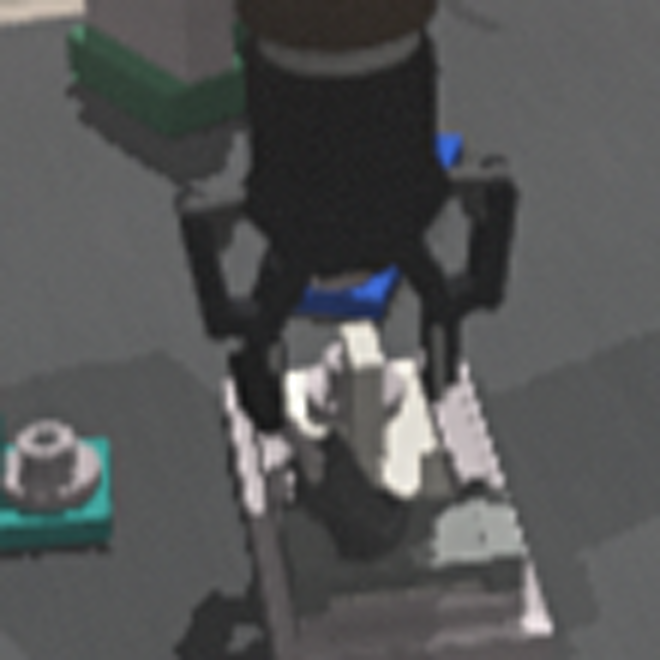

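View pics/w8.png

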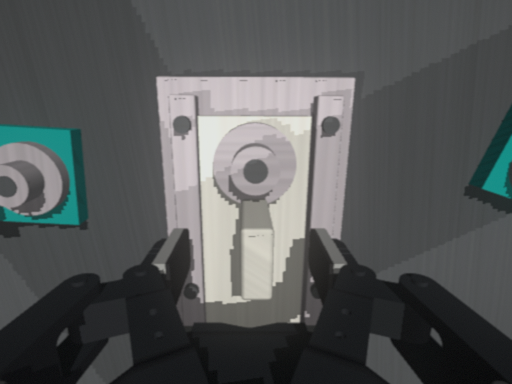

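The fin at (257,255) sits between the pads (left about 185, right about 325), so the gripper needs about 2.5 mm in +tool y. I'll correct that and close.

```bash
python3 -m crank '[{"dr":[0.5,0,0.1],"translation":[0.2,0.3,0.35],"jaw":6},{"dr":[0,0,0],"translation":[0,0,0],"jaw":3},{"dr":[0,0,0],"translation":[0,0,0],"jaw":0.8},{"dr":[0,0,0],"translation":[0,0,0],"jaw":0.8},{"dr":[0,0,0],"translation":[0,0,0],"jaw":0.8}]'; python3 -m crank '[{"dr":[0,0,0],"translation":[0,0,0],"jaw":0.8}]'
python3 - <<'E'
from h import *
plan(fin+[0,0,-.019],RZY(-zf,xf))
E
```

```text
clock: 8.0
ee_pos: [0.6043, 0.2201, 0.0531]
tcp_rot: [3.131, -0.005, 1.462]
ft_force: [-0.4, -0.9, 0.1]
finger_gap: 0.0126
clock: 8.1
ee_pos: [0.6043, 0.2201, 0.0531]
tcp_rot: [3.131, -0.005, 1.462]
ft_force: [0.4, 0.3, -0.9]
finger_gap: 0.0129
clock 8.1 q [ 0.35  0.3   0.08  1.34 -0.    2.03] gap 0.0129 F [ 0.4  0.3 -0.9]
D [-0.0038 -0.0012 -0.0101] w [ 0.62 -0.31  0.01] rows 1
[0.62, -0.31, 0.01] [-0.16, -0.37, 1.0]
```

```bash
python3 -m crank '[{"dr":[0,0,0],"translation":[0,0,0],"jaw":2.2},{"dr":[0,0,0],"translation":[0,0,0],"jaw":2.2}]';  python3 -m crank '[{"dr":[0.3,-0.2,0],"translation":[-0.1,-0.1,0.9],"jaw":2.2},{"dr":[0,0,0],"translation":[0,0,0],"jaw":2.2}]'; python3 -m crank '[{"dr":[0,0,0],"translation":[0,0,0],"jaw":0.8},{"dr":[0,0,0],"translation":[0,0,0],"jaw":0.8},{"dr":[0,0,0],"translation":[0,0,0],"jaw":0.8}]'
```

```text
clock: 8.3
ee_pos: [0.6044, 0.22, 0.0528]
tcp_rot: [3.131, -0.005, 1.462]
ft_force: [0.5, 0.1, 0.2]
finger_gap: 0.0219
clock: 8.5
ee_pos: [0.6033, 0.2191, 0.0429]
tcp_rot: [3.136, -0.001, 1.462]
ft_force: [-1.0, -0.4, 0.4]
finger_gap: 0.0221
clock: 8.8
ee_pos: [0.6035, 0.2191, 0.0431]
tcp_rot: [3.136, -0.001, 1.462]
ft_force: [1.1, -0.5, -0.1]
finger_gap: 0.0134
```

```bash
python3 -m crank '[{"dr":[0,0,0],"translation":[0.6,0,0],"jaw":0.8},{"dr":[0,0,0],"translation":[1.2,0,0],"jaw":0.8},{"dr":[0,0,0],"translation":[1.2,0,0],"jaw":0.8}]'; python3 -m crank '[{"dr":[0,0,0],"translation":[1.2,0,0],"jaw":0.8},{"dr":[0,0,0],"translation":[1.2,0,0],"jaw":0.8},{"dr":[0,0,0],"translation":[0.8,0,0],"jaw":0.8},{"dr":[0,0,0],"translation":[0,0,0],"jaw":0.8}]'
python3 - <<'E'
from h import *
s,p,R=cur();print((p-O)@xf,(p-O)@yf,p,s['ft_force'],s['finger_gap'])
d=cap('top','t9');crop('t9',130,150,290,260,5,'t9c');cap('side','s9');crop('s9',170,70,290,220,4,'s9c')
E
```

```text
clock: 9.1
ee_pos: [0.6069, 0.2482, 0.0432]
tcp_rot: [3.136, 0.001, 1.459]
ft_force: [0.2, -3.7, 2.2]
finger_gap: 0.0133
clock: 9.5
ee_pos: [0.6108, 0.2851, 0.0432]
tcp_rot: [3.136, 0.001, 1.462]
ft_force: [0.2, -3.2, 1.8]
finger_gap: 0.0134
0.0060325727751593845 0.09239692067510534 [0.61083977 0.2850938  0.04317944] [ 0.18329788 -3.23327976  1.78267379] 0.0133559700020235
```

View pics/t9c.png

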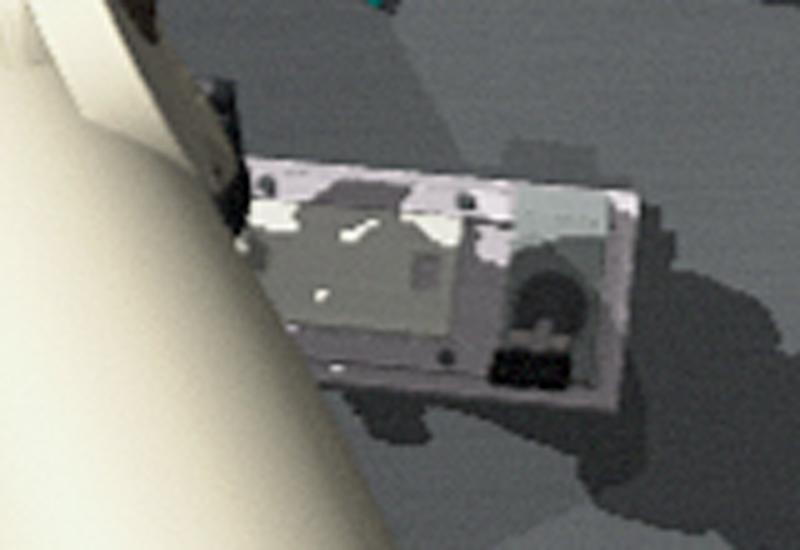

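View pics/s9c.png

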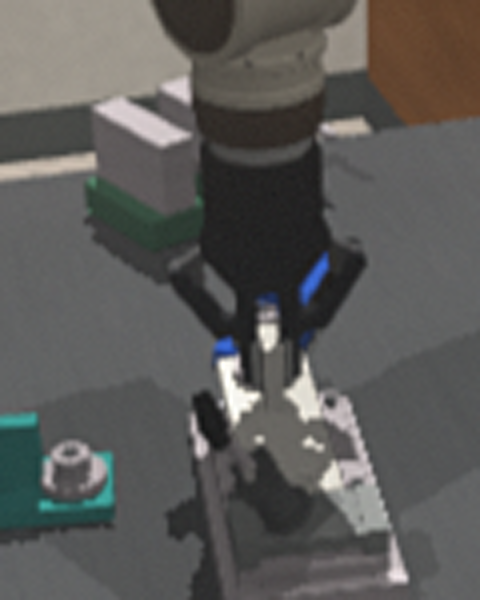

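Step 2 is done: the carrier slid 66 mm and the T-grip is still latched out (top crop (530,370)). The carrier's end at crop x 462 is clear of the bridge edge at 515, so I'll lift.

```bash
python3 -m crank '[{"dr":[0,0,0],"translation":[0,0,-1],"jaw":0.8},{"dr":[0,0,0],"translation":[0,0,-2],"jaw":0.8},{"dr":[0,0,0],"translation":[0,0,-3],"jaw":0.8},{"dr":[0,0,0],"translation":[0,0,-3],"jaw":0.8},{"dr":[0,0,0],"translation":[0,0,-3],"jaw":0.8}]'; python3 -m crank '[{"dr":[0,0,0],"translation":[0,0,-3],"jaw":0.8},{"dr":[0,0,0],"translation":[0,0,-3],"jaw":0.8},{"dr":[0,0,0],"translation":[0,0,-1.5],"jaw":0.8}]'
cat >> h.py <<'E'
ty=np.radians(6.26);ty=np.array([-np.sin(ty),np.cos(ty),0]);tx=np.array([ty[1],-ty[0],0]);T0=np.array([.6185,-.195,0])
place=T0+.025*ty
E
python3 - <<'E'
from h import *
plan(place+[0,0,.22],RZY(-zf,tx),step=.04)
cap('side','s10')
E
```

```text
clock: 10.1
ee_pos: [0.606, 0.2825, 0.1591]
tcp_rot: [-3.132, 0.007, 1.46]
ft_force: [0.7, 0.3, -4.4]
finger_gap: 0.0133
clock: 10.4
ee_pos: [0.6059, 0.2817, 0.2394]
tcp_rot: [-3.132, 0.005, 1.459]
ft_force: [0.7, 0.0, -4.8]
finger_gap: 0.0136
clock 10.4 q [0.44 0.41 0.58 1.75 0.   2.12] gap 0.0136 F [ 0.7  0.  -4.8]
D [ 0.0098 -0.4518 -0.0194] w [ -0.58   0.25 -12.67] rows 12
[-0.05, 0.02, -1.06] [-3.73, 0.5, 0.18]
[-0.05, 0.02, -1.06] [-3.74, 0.43, 0.18]
[-0.05, 0.02, -1.06] [-3.75, 0.37, 0.18]
[-0.05, 0.02, -1.06] [-3.75, 0.3, 0.17]
[-0.05, 0.02, -1.06] [-3.76, 0.23, 0.17]
[-0.05, 0.02, -1.06] [-3.76, 0.16, 0.17]
[-0.05, 0.02, -1.06] [-3.76, 0.09, 0.17]
[-0.05, 0.02, -1.06] [-3.77, 0.02, 0.17]
[-0.05, 0.02, -1.06] [-3.77, -0.05, 0.17]
[-0.05, 0.02, -1.06] [-3.76, -0.12, 0.17]
[-0.05, 0.02, -1.06] [-3.76, -0.19, 0.16]
[-0.05, 0.02, -1.06] [-3.76, -0.26, 0.16]
```

View pics/s10.png

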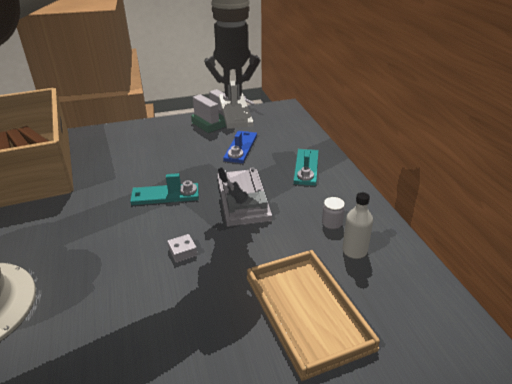

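The carrier is held at (238,108), the fixture is empty, and the plunger is latched at (226,178). Now to carry it over to the tray.

```bash
python3 -m crank '[{"dr":[0,0,0],"translation":[-1.5,0.2,0],"jaw":0.8},{"dr":[0,0,-1.1],"translation":[-3,0.4,0],"jaw":0.8},{"dr":[0,0,-1.1],"translation":[-3.8,0.4,0],"jaw":0.8},{"dr":[0,0,-1.1],"translation":[-3.8,0.3,0],"jaw":0.8},{"dr":[0,0,-1.1],"translation":[-3.8,0.25,0],"jaw":0.8}]'; python3 -m crank '[{"dr":[0,0,-1.1],"translation":[-3.8,0.2,0],"jaw":0.8},{"dr":[0,0,-1.1],"translation":[-3.8,0.15,0],"jaw":0.8},{"dr":[0,0,-1.1],"translation":[-3.8,0.1,0],"jaw":0.8},{"dr":[0,0,-1.1],"translation":[-3.8,0,0],"jaw":0.8},{"dr":[0,0,-1.1],"translation":[-3,0,0],"jaw":0.8}]'
python3 - <<'E'
from h import *
plan(place+[0,0,.16],RZY(-zf,tx),step=.04)
E
```

```text
clock: 10.95
ee_pos: [0.6064, 0.1183, 0.236]
tcp_rot: [-3.127, 0.004, 1.544]
ft_force: [0.7, -0.1, -4.3]
finger_gap: 0.013
clock: 11.45
ee_pos: [0.6073, -0.0762, 0.23]
tcp_rot: [-3.117, 0.002, 1.641]
ft_force: [0.5, 1.1, -4.4]
finger_gap: 0.0134
clock 11.45 q [-0.12  0.27  0.38  1.71 -0.01  1.38] gap 0.0134 F [ 0.5  1.1 -4.4]
D [ 0.0085 -0.0939 -0.07  ] w [-1.44  0.11 -2.25] rows 3
[-0.48, 0.04, -0.75] [-3.14, 0.12, 2.34]
[-0.48, 0.04, -0.75] [-3.14, 0.06, 2.34]
[-0.48, 0.04, -0.75] [-3.14, -0.0, 2.34]
```

```bash
python3 -m crank '[{"dr":[-0.5,0,-0.75],"translation":[-3.1,0.1,1],"jaw":0.8},{"dr":[-0.5,0,-0.75],"translation":[-3.1,0.05,2],"jaw":0.8},{"dr":[-0.4,0,-0.75],"translation":[-3,0,2],"jaw":0.8},{"dr":[0,0,0],"translation":[0,0,1.5],"jaw":0.8},{"dr":[0,0,0],"translation":[0,0,0],"jaw":0.8}]'
python3 - <<'E'
from h import *
plan(place+[0,0,.034+.04],RZY(-zf,tx),step=.04)
cap('side','s11');cap('wrist','w11');cap('top','t11')
E
```

```text
clock: 11.95
ee_pos: [0.6091, -0.1799, 0.1562]
tcp_rot: [-3.133, -0.001, 1.674]
ft_force: [-0.7, 1.7, -5.6]
finger_gap: 0.0134
clock 11.95 q [-0.29  0.29  0.26  1.55 -0.    1.18] gap 0.0134 F [-0.7  1.7 -5.6]
D [ 0.0067  0.0098 -0.0822] w [-0.48 -0.03 -0.37] rows 3
[-0.16, -0.01, -0.12] [0.3, 0.28, 2.74]
[-0.16, -0.01, -0.12] [0.3, 0.27, 2.74]
[-0.16, -0.01, -0.12] [0.3, 0.26, 2.74]
```

View pics/s11.png

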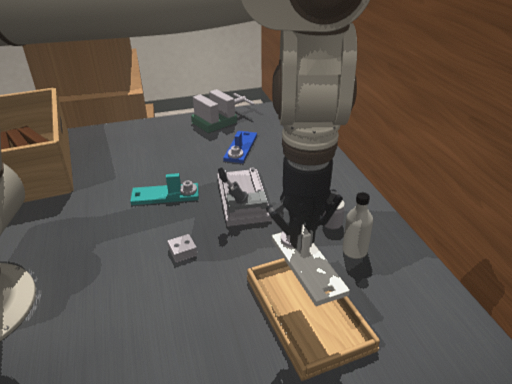

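View pics/w11.png

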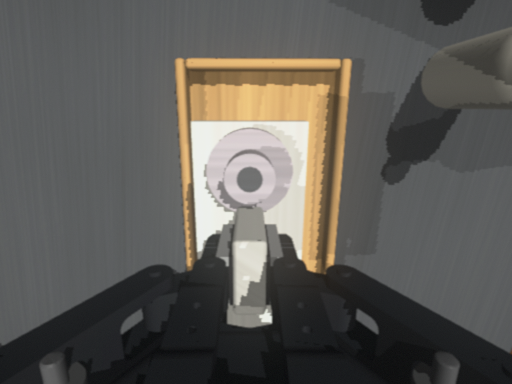

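View pics/t11.png

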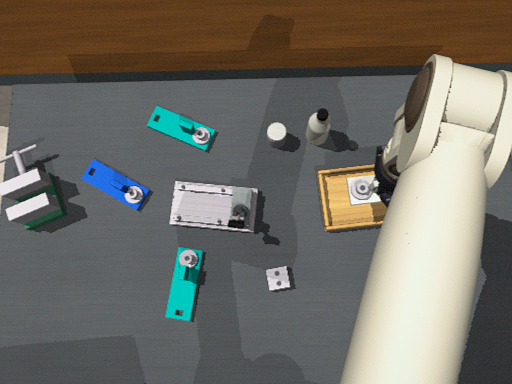

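```bash
python3 -m crank '[{"dr":[-0.2,0,-0.1],"translation":[0.3,0.25,2],"jaw":0.8},{"dr":[-0.2,0,-0.1],"translation":[0.3,0.25,2.2],"jaw":0.8},{"dr":[-0.1,0,-0.1],"translation":[0.3,0.2,2.2],"jaw":0.8},{"dr":[0,0,0],"translation":[0.1,0.1,1.5],"jaw":0.8},{"dr":[0,0,0],"translation":[0,0,0],"jaw":0.8}]'
python3 - <<'E'
from h import *
plan(place+[0,0,.034],RZY(-zf,tx),step=.04)
cap('side','s12');crop('s12',220,180,400,360,4,'s12c')
E
```

```text
clock: 12.6
ee_pos: [0.6213, -0.1653, 0.0859]
tcp_rot: [3.127, 0.005, 1.686]
ft_force: [-0.5, -0.6, -4.2]
finger_gap: 0.0136
clock 12.6 q [-0.26  0.29  0.12  1.39  0.    1.2 ] gap 0.0136 F [-0.5 -0.6 -4.2]
D [-0.0056 -0.0048 -0.0519] w [0.86 0.28 0.32] rows 2
[0.43, 0.14, 0.16] [-0.2, -0.34, 2.59]
[0.43, 0.14, 0.16] [-0.2, -0.32, 2.59]
```

View pics/s12c.png

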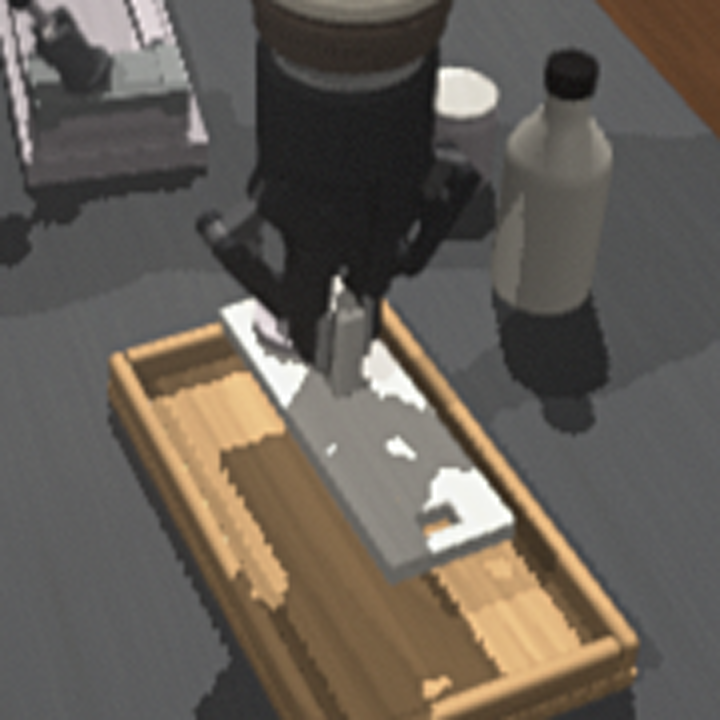

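```bash
python3 -m crank '[{"dr":[0.4,0.1,0.1],"translation":[-0.2,-0.2,1.1],"jaw":0.8},{"dr":[0.2,0.1,0.1],"translation":[-0.1,-0.2,1.1],"jaw":0.8},{"dr":[0,0,0],"translation":[-0.1,-0.1,1],"jaw":0.8},{"dr":[0,0,0],"translation":[0,0,0.6],"jaw":0.8},{"dr":[0,0,0],"translation":[0,0,0],"jaw":0.8}]'
python3 - <<'E'
from h import *
plan(place+[0,0,.034],RZY(-zf,tx),step=.04)
E
```

```text
clock: 13.15
ee_pos: [0.6187, -0.1713, 0.0495]
tcp_rot: [3.133, 0.003, 1.682]
ft_force: [0.8, -0.4, -5.1]
finger_gap: 0.0136
clock 13.15 q [-0.27  0.3   0.07  1.33  0.    1.19] gap 0.0136 F [ 0.8 -0.4 -5.1]
D [-0.003   0.0011 -0.0155] w [0.52 0.2  0.09] rows 1
[0.52, 0.2, 0.09] [0.15, -0.3, 1.55]
```

```bash
python3 -m crank '[{"dr":[0.4,0.1,0],"translation":[0.1,-0.2,0.5],"jaw":0.8},{"dr":[0,0,0],"translation":[0,-0.1,0.5],"jaw":0.8},{"dr":[0,0,0],"translation":[0,0,0.3],"jaw":0.8},{"dr":[0,0,0],"translation":[0,0,0],"jaw":0.8}]'; python3 -m crank '[{"dr":[0,0,0],"translation":[0,0,0.15],"jaw":0.8},{"dr":[0,0,0],"translation":[0,0,0],"jaw":0.8}]'
```

```text
clock: 13.55
ee_pos: [0.6156, -0.1707, 0.0358]
tcp_rot: [3.14, 0.002, 1.681]
ft_force: [-0.6, 0.2, -4.9]
finger_gap: 0.0131
clock: 13.75
ee_pos: [0.6159, -0.1707, 0.0345]
tcp_rot: [3.139, 0.002, 1.681]
ft_force: [-0.8, 0.4, -4.7]
finger_gap: 0.0131
```

```bash
python3 -m crank '[{"dr":[0,0,0],"translation":[0,0,0.15],"jaw":0.8},{"dr":[0,0,0],"translation":[0,0,0],"jaw":0.8}]'; python3 -m crank '[{"dr":[0,0,0],"translation":[0,0,0.15],"jaw":0.8},{"dr":[0,0,0],"translation":[0,0,0],"jaw":0.8}]'; python3 - <<'E'
from h import *
cap('side','s13');crop('s13',220,180,400,360,4,'s13c')
E
```

```text
clock: 13.95
ee_pos: [0.6164, -0.1709, 0.0345]
tcp_rot: [3.137, 0.003, 1.681]
ft_force: [-0.2, -0.1, -4.8]
finger_gap: 0.0135
clock: 14.15
ee_pos: [0.6169, -0.1711, 0.0344]
tcp_rot: [3.136, 0.003, 1.681]
ft_force: [-1.1, 1.0, -3.8]
finger_gap: 0.0131
```

View pics/s13c.png

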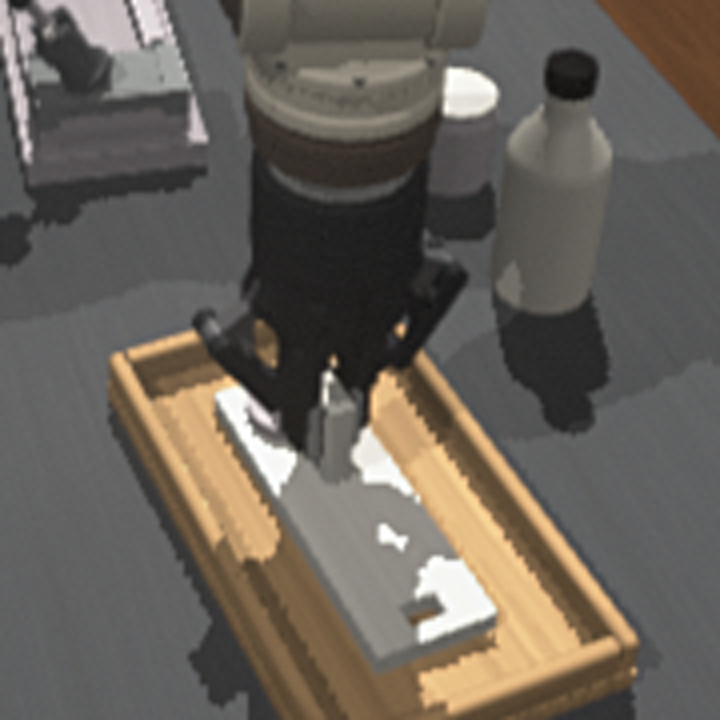

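The carrier has stopped on the tray floor at TCP z 0.0345 (expected 0.034), well inside the walls. Releasing now.

```bash
python3 -m crank '[{"dr":[0,0,0],"translation":[0,0,0],"jaw":1.6},{"dr":[0,0,0],"translation":[0,0,0],"jaw":2.4},{"dr":[0,0,0],"translation":[0,0,0],"jaw":3.4},{"dr":[0,0,0],"translation":[0,0,0],"jaw":3.6},{"dr":[0,0,0],"translation":[0,0,0],"jaw":3.6}]'; python3 -m crank '[{"dr":[0,0,0],"translation":[0,0,-1],"jaw":3.6},{"dr":[0,0,0],"translation":[0,0,-2.5],"jaw":3.6},{"dr":[0,0,0],"translation":[0,0,-4],"jaw":3.6},{"dr":[0,0,0],"translation":[0,0,-4],"jaw":3.6},{"dr":[0,0,0],"translation":[0,0,-4],"jaw":4}]'; python3 - <<'E'
from h import *
d=cap('wrist','w14');cap('side','s14')
C=cloud(d);k=(C[...,2]>.060)&(C[...,2]<.078)&(np.hypot(C[...,0]-.615,C[...,1]+.17)<.03);print(k.sum(),C[k].mean(0),np.percentile(C[k][:,2],[5,50,95]))
print(get_state()['ee_pos'],get_state()['ft_force'])
E
```

```text
clock: 14.7
ee_pos: [0.6182, -0.1714, 0.0352]
tcp_rot: [3.133, 0.005, 1.681]
ft_force: [0.2, 0.1, 0.9]
finger_gap: 0.0357
clock: 15.2
ee_pos: [0.6137, -0.17, 0.1909]
tcp_rot: [-3.14, 0.001, 1.681]
ft_force: [0.1, -0.1, 0.9]
finger_gap: 0.0403
566 [ 0.61710148 -0.1691932   0.07102304] [0.06854878 0.07134282 0.07249005]
[ 0.61589372 -0.1705972   0.19642596] [ 0.08798831 -0.14730158 -0.07909459]
```

View pics/w14.png

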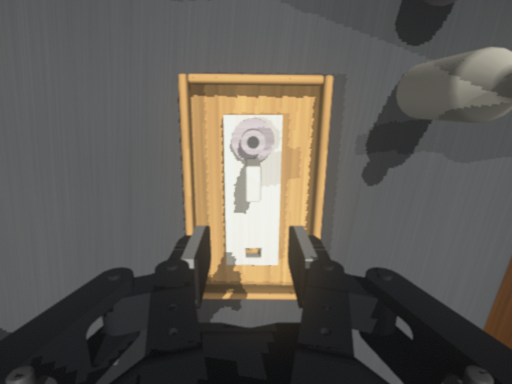

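View pics/s14.png

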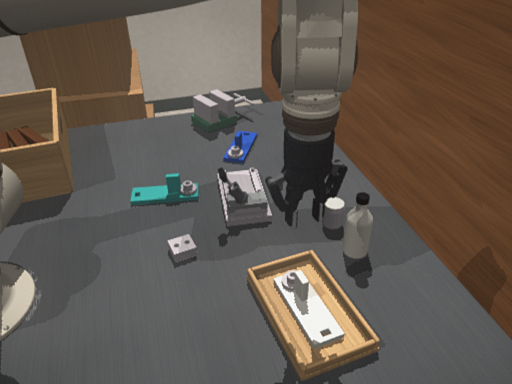

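The carrier lies flat in the tray with its fin top at 0.071 (expected 0.071), and nothing else has been disturbed. Back to the plunger.

```bash
cat >> h.py <<'E'
Rg=Rot.from_euler('xyz',[2.614,.014,1.463]).as_matrix(); pg=np.array([.5452,.1285,.1126])
E
python3 - <<'E'
from h import *
plan(pg-.085*Rg[:,2]+[0,0,.02],Rg,step=.04)
E
```

```text
clock 15.3 q [-0.27  0.29  0.34  1.61 -0.    1.19] gap 0.0402 F [ 0.1 -0.1 -0.1]
D [-0.1131  0.3047  0.0096] w [-29.53  -3.88  12.06] rows 9
[-3.28, -0.43, 1.34] [3.5, -0.87, -0.13]
[-3.28, -0.43, 1.34] [3.48, -0.95, -0.21]
[-3.28, -0.43, 1.34] [3.46, -1.01, -0.29]
[-3.28, -0.43, 1.34] [3.43, -1.07, -0.38]
[-3.28, -0.43, 1.34] [3.4, -1.13, -0.46]
[-3.28, -0.43, 1.34] [3.37, -1.18, -0.56]
[-3.28, -0.43, 1.34] [3.34, -1.22, -0.65]
[-3.28, -0.43, 1.34] [3.3, -1.26, -0.75]
[-3.28, -0.43, 1.34] [3.27, -1.29, -0.84]
```

```bash
python3 -m crank '[{"dr":[-3.3,-0.4,1.3],"translation":[3.5,-0.9,-0.3],"jaw":4.5},{"dr":[-3.3,-0.4,1.3],"translation":[3.5,-1,-0.3],"jaw":4.5},{"dr":[-3.3,-0.4,1.3],"translation":[3.5,-1,-0.4],"jaw":4.5},{"dr":[-3.3,-0.4,1.3],"translation":[3.4,-1.1,-0.5],"jaw":4.5},{"dr":[-3.3,-0.4,1.3],"translation":[3.4,-1.1,-0.5],"jaw":4.5}]'
python3 - <<'E'
from h import *
plan(pg-.085*Rg[:,2]+[0,0,.02],Rg,step=.04)
E
```

```text
clock: 15.8
ee_pos: [0.5533, 0.0, 0.2047]
tcp_rot: [2.837, 0.019, 1.554]
ft_force: [0.6, 1.5, 1.4]
finger_gap: 0.0449
clock 15.8 q [ 0.01 -0.22 -0.21  1.28 -0.03  1.59] gap 0.0449 F [0.6 1.5 1.4]
D [-0.0505  0.1341  0.0014] w [-12.7   -1.86   4.91] rows 4
[-3.17, -0.47, 1.23] [3.33, -1.23, -0.49]
[-3.17, -0.47, 1.23] [3.3, -1.27, -0.58]
[-3.17, -0.47, 1.23] [3.27, -1.31, -0.68]
[-3.17, -0.47, 1.23] [3.23, -1.33, -0.78]
```

```bash
python3 -m crank '[{"dr":[-3.2,-0.5,1.2],"translation":[3.3,-1.2,-0.5],"jaw":4.5},{"dr":[-3.2,-0.5,1.2],"translation":[3.3,-1.3,-0.6],"jaw":4.5},{"dr":[-3.2,-0.5,1.2],"translation":[3.3,-1.3,-0.7],"jaw":4.5},{"dr":[-3,-0.4,1.2],"translation":[3,-1.3,-0.7],"jaw":4.5},{"dr":[0,0,0],"translation":[0,0,0],"jaw":4.5}]'
python3 - <<'E'
from h import *
plan(pg-.03*Rg[:,2],Rg,step=.03)
E
```

```text
clock: 16.3
ee_pos: [0.4982, 0.1394, 0.2095]
tcp_rot: [2.598, 0.008, 1.464]
ft_force: [0.6, 0.7, 0.2]
finger_gap: 0.0451
clock 16.3 q [ 0.42 -0.49 -0.46  1.12 -0.27  2.03] gap 0.0451 F [0.6 0.7 0.2]
D [ 0.032  -0.0089 -0.071 ] w [ 0.94 -0.32 -0.16] rows 3
[0.31, -0.11, -0.05] [-0.16, -0.29, 2.59]
[0.31, -0.11, -0.05] [-0.16, -0.28, 2.59]
[0.31, -0.11, -0.05] [-0.15, -0.26, 2.59]
```

```bash
python3 -m crank '[{"dr":[0.3,-0.1,0],"translation":[-0.15,-0.3,2.5],"jaw":4.5},{"dr":[0.3,-0.1,0],"translation":[-0.15,-0.25,2.5],"jaw":4.5},{"dr":[0.2,-0.1,0],"translation":[-0.1,-0.2,2.4],"jaw":4.5},{"dr":[0,0,0],"translation":[0,0,0],"jaw":4.5}]'
python3 - <<'E'
from h import *
plan(pg,Rg,step=.015)
cap('wrist','w15')
E
```

```text
clock: 16.7
ee_pos: [0.5298, 0.1328, 0.1441]
tcp_rot: [2.608, 0.01, 1.466]
ft_force: [-0.5, -0.0, 0.2]
finger_gap: 0.0449
clock 16.7 q [ 0.37 -0.42 -0.54  0.97 -0.24  1.98] gap 0.0449 F [-0.5 -0.   0.2]
D [ 0.0154 -0.0043 -0.0315] w [ 0.36 -0.3   0.05] rows 3
[0.12, -0.1, 0.02] [-0.08, -0.08, 1.17]
[0.12, -0.1, 0.02] [-0.08, -0.08, 1.17]
[0.12, -0.1, 0.02] [-0.07, -0.08, 1.17]
```

View pics/w15.png

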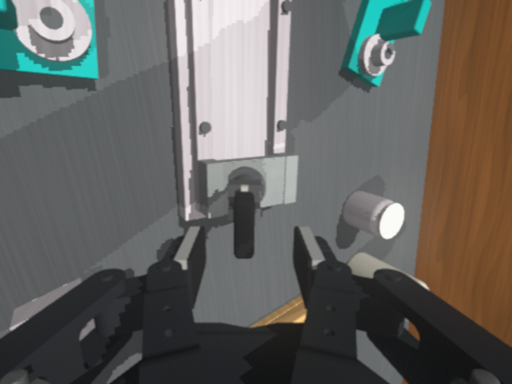

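```bash
python3 -m crank '[{"dr":[0.1,-0.1,0],"translation":[-0.1,-0.1,1.2],"jaw":4.5},{"dr":[0.1,-0.1,0],"translation":[-0.05,-0.05,1.2],"jaw":4.5},{"dr":[0.1,0,0],"translation":[-0.05,0,1],"jaw":4.5},{"dr":[0,0,0],"translation":[0,0,0],"jaw":4}]'
python3 - <<'E'
from h import *
plan(pg,Rg,step=.015)
cap('wrist','w16')
E
```

```text
clock: 17.15
ee_pos: [0.5481, 0.1285, 0.1181]
tcp_rot: [2.607, 0.01, 1.463]
ft_force: [-0.9, 0.2, 0.0]
finger_gap: 0.0399
clock 17.15 q [ 0.35 -0.38 -0.56  0.9  -0.23  1.97] gap 0.0399 F [-0.9  0.2  0. ]
D [-0.0029 -0.     -0.0055] w [ 0.39 -0.2  -0.09] rows 1
[0.39, -0.2, -0.09] [-0.03, -0.53, 0.32]
```

View pics/w16.png

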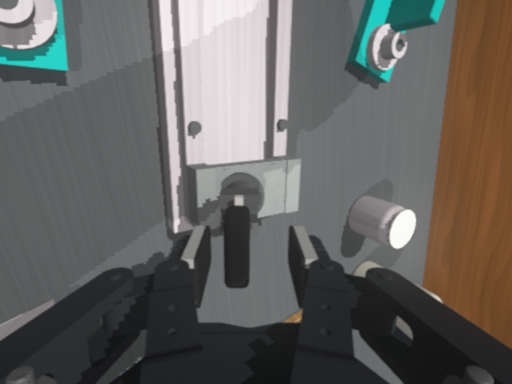

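```bash
python3 -m crank '[{"dr":[0.3,-0.2,0],"translation":[0,-0.5,0.3],"jaw":4},{"dr":[0,0,0],"translation":[0,0,0],"jaw":4}]'
python3 - <<'E'
from h import *
plan(pg,Rg,n=1)
E
python3 -m crank '[{"dr":[0,0,0],"translation":[0,0,0],"jaw":2},{"dr":[0,0,0],"translation":[0,0,0],"jaw":0.5},{"dr":[0,0,0],"translation":[0,0,0],"jaw":0.5},{"dr":[0,0,0],"translation":[0,0,0],"jaw":0.5}]'
python3 - <<'E'
from h import *
plan(pg,Rg,n=1)
E
```

```text
clock: 17.4
ee_pos: [0.5452, 0.129, 0.1137]
tcp_rot: [2.612, 0.013, 1.461]
ft_force: [-0.6, 0.1, -1.4]
finger_gap: 0.04
clock 17.4 q [ 0.35 -0.38 -0.57  0.9  -0.24  1.97] gap 0.04 F [-0.6  0.1 -1.4]
D [-0.     -0.0005 -0.0011] w [ 0.12 -0.   -0.11] rows 1
[0.12, -0.0, -0.11] [-0.04, -0.05, 0.1]
clock: 17.8
ee_pos: [0.5439, 0.1292, 0.1138]
tcp_rot: [2.614, 0.013, 1.463]
ft_force: [2.7, -1.0, -2.9]
finger_gap: 0.0107
clock 17.8 q [ 0.35 -0.38 -0.57  0.9  -0.24  1.97] gap 0.0107 F [ 2.7 -1.  -2.9]
D [ 0.0013 -0.0007 -0.0012] w [ 0.02 -0.02 -0.04] rows 1
[0.02, -0.02, -0.04] [-0.06, 0.05, 0.17]
```

```bash
python3 -m crank '[{"dr":[0,0,-5],"translation":[0,0,0],"jaw":0.5},{"dr":[0,0,-8.3],"translation":[0,0,0],"jaw":0.5},{"dr":[0,0,-8.3],"translation":[0,0,0],"jaw":0.5},{"dr":[0,0,-8.3],"translation":[0,0,0],"jaw":0.5},{"dr":[0,0,-8.3],"translation":[0,0,0],"jaw":0.5}]';  cat >> h.py <<'E'
Rh=Rot.from_euler('xyz',[3.138,.529,3.034]); ph=np.array([.5554,.1299,.1007])
def rep():
    s,p,R=cur(); print('off from home grasp (bx,y,a)',((p-ph)@np.c_[np.cross(yf,a),yf,a]).round(4),'F',s['ft_force'].round(1),'w to home',(R.inv()*Rh).as_rotvec(degrees=True).round(2),'gap',s['finger_gap'], 'home pos in tool cm',(R.inv().apply(ph-p)*100).round(2))
E
python3 -c "
from h import *
rep()"
```

```text
clock: 18.3
ee_pos: [0.545, 0.1297, 0.1144]
tcp_rot: [2.723, 0.337, 2.081]
ft_force: [2.3, 0.2, -2.1]
finger_gap: 0.0107
off from home grasp (bx,y,a) [-0.0021 -0.0013  0.017 ] F [ 2.3  0.2 -2.1] w to home [ -0.72   0.44 -50.29] gap 0.010726341585499932 home pos in tool cm [-0.01  0.25  1.7 ]
```

```bash
python3 -m crank '[{"dr":[-0.1,0.1,-8.3],"translation":[0,0.05,0],"jaw":0.5},{"dr":[-0.1,0.1,-8.3],"translation":[0,0.05,0],"jaw":0.5},{"dr":[-0.1,0,-8.3],"translation":[0,0,0],"jaw":0.5},{"dr":[-0.1,0,-8.3],"translation":[0,0,0],"jaw":0.5},{"dr":[0,0,0],"translation":[0,0,0],"jaw":0.5}]';  
python3 -c "
from h import *
rep()"
```

```text
clock: 18.8
ee_pos: [0.5457, 0.1306, 0.1142]
tcp_rot: [2.985, 0.51, 2.718]
ft_force: [3.1, -0.2, -4.1]
finger_gap: 0.0107
off from home grasp (bx,y,a) [-0.0016 -0.0004  0.0166] F [ 3.1 -0.2 -4.1] w to home [ -0.28   0.19 -15.76] gap 0.010659421214081794 home pos in tool cm [-0.13  0.08  1.66]
```

```bash
python3 -m crank '[{"dr":[-0.1,0,-8],"translation":[-0.05,0.02,0],"jaw":0.5},{"dr":[-0.1,0,-7],"translation":[-0.05,0,0],"jaw":0.5},{"dr":[0,0,-1],"translation":[0,0,0],"jaw":0.5},{"dr":[0,0,0],"translation":[0,0,0],"jaw":0.5}]';  
python3 -c "
from h import *
rep()"
```

```text
clock: 19.2
ee_pos: [0.5467, 0.1308, 0.1122]
tcp_rot: [3.137, 0.53, 3.03]
ft_force: [8.1, -0.1, -6.5]
finger_gap: 0.011
off from home grasp (bx,y,a) [-0.0018 -0.      0.0143] F [ 8.1 -0.1 -6.5] w to home [-0.07  0.07 -0.18] gap 0.010959476305024416 home pos in tool cm [-0.17 -0.    1.43]
```

The twist is back at zero and the spring is pulling inward. I'll follow it in and then release.

```bash
python3 -m crank '[{"dr":[0,0,0],"translation":[-0.05,0,0.4],"jaw":0.5},{"dr":[0,0,0],"translation":[-0.05,0,0.4],"jaw":0.5},{"dr":[0,0,0],"translation":[0,0,0.4],"jaw":0.5},{"dr":[0,0,0],"translation":[0,0,0.15],"jaw":0.5},{"dr":[0,0,0],"translation":[0,0,0],"jaw":0.5}]';  
python3 -c "
from h import *
rep()"
```

```text
clock: 19.7
ee_pos: [0.5532, 0.1303, 0.1024]
tcp_rot: [3.126, 0.528, 3.009]
ft_force: [-0.4, -1.5, -7.4]
finger_gap: 0.0103
off from home grasp (bx,y,a) [-0.0011  0.0002  0.0026] F [-0.4 -1.5 -7.4] w to home [-0.06 -0.02 -1.26] gap 0.010257838527861876 home pos in tool cm [-0.11 -0.02  0.26]
```

```bash
python3 -m crank '[{"dr":[0,0,0],"translation":[0,0,0],"jaw":2},{"dr":[0,0,0],"translation":[0,0,0],"jaw":4},{"dr":[0,0,0],"translation":[0,0,0],"jaw":4.5},{"dr":[0,0,0],"translation":[0,0,0],"jaw":4.5}]';  
python3 -c "
from h import *
rep()
cap('side','s17');crop('s17',190,120,290,220,6,'s17c');cap('wrist','w17')"
```

```text
clock: 20.1
ee_pos: [0.5539, 0.1305, 0.1039]
tcp_rot: [3.121, 0.531, 3.0]
ft_force: [-0.4, -0.4, -0.5]
finger_gap: 0.0451
off from home grasp (bx,y,a) [0.0002 0.0004 0.0035] F [-0.4 -0.4 -0.5] w to home [-0.02  0.12 -1.67] gap 0.04506336935777716 home pos in tool cm [ 0.03 -0.04  0.35]
```

View pics/s17c.png

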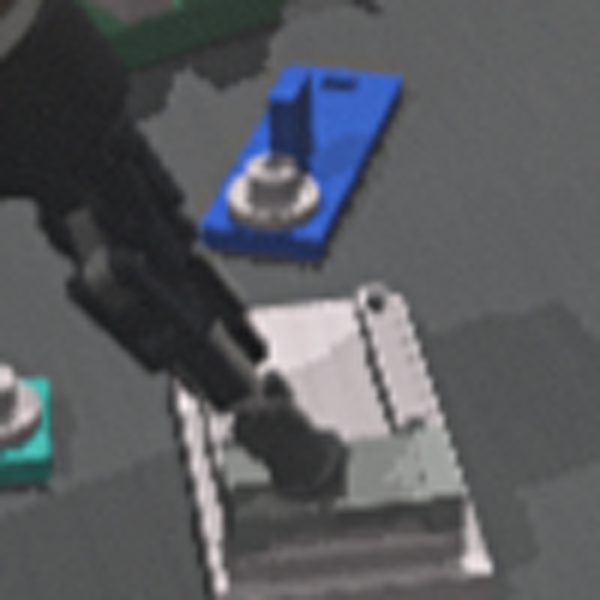

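View pics/w17.png

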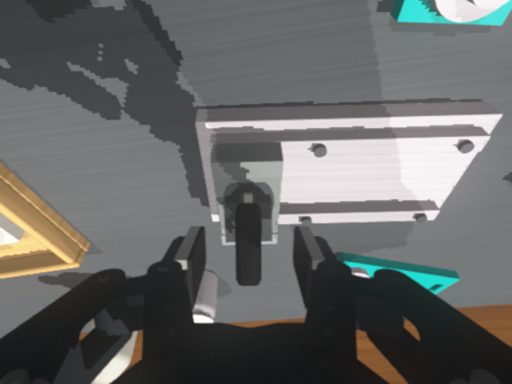

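Released, and the bar (248,240) sits between the open pads. I'll retract and check that it is home.

```bash
python3 -m crank '[{"dr":[0,0,0],"translation":[0,0,-2],"jaw":4.5},{"dr":[0,0,0],"translation":[0,0,-3],"jaw":4.5},{"dr":[0,0,0],"translation":[0,0,-4],"jaw":4.5},{"dr":[0,0,0],"translation":[0,0,-4],"jaw":4.5},{"dr":[0,0,0],"translation":[0,0,0],"jaw":4.5}]';  
python3 - <<'E'
from h import *
cap('side','s18');crop('s18',180,100,330,220,5,'s18c');d=cap('wrist','w18');cap('side','s19');cap('top','t19')
C=cloud(d);L=C-O;F=np.stack([L@np.cross(yf,a),L@yf,L@a],-1)
t=(abs(F[...,0]-.018)<.025)&(abs(F[...,1]+.068)<.015)&(F[...,2]>.115)&(F[...,2]<.16);print(t.sum(),np.percentile(F[t],[1,5,50,95,99],axis=0).round(4))
E
```

```text
clock: 20.7
ee_pos: [0.4856, 0.1366, 0.2182]
tcp_rot: [3.123, 0.528, 2.999]
ft_force: [1.3, 0.7, -0.0]
finger_gap: 0.0451
559 [[ 0.001  -0.0734  0.1158]
 [ 0.0015 -0.0728  0.1244]
 [ 0.0171 -0.0674  0.1278]
 [ 0.0337 -0.0619  0.129 ]
 [ 0.0358 -0.0615  0.1296]]
```

View pics/s18c.png

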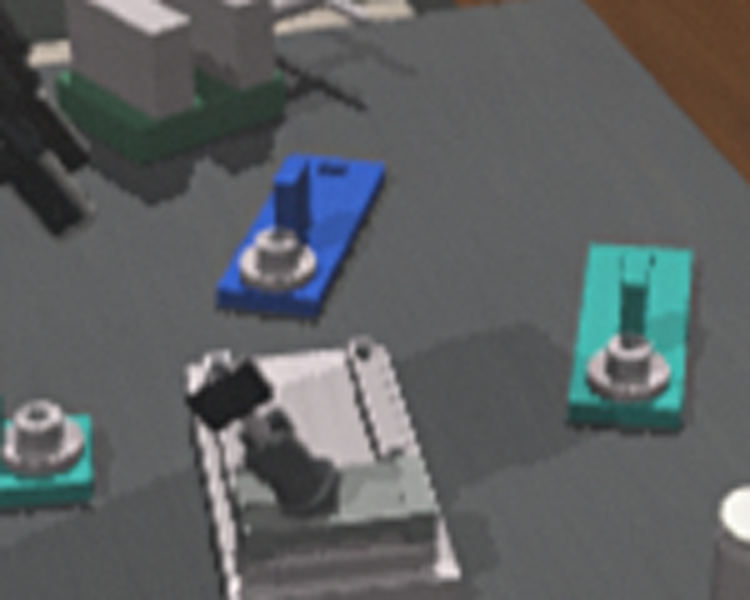

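View pics/t19.png

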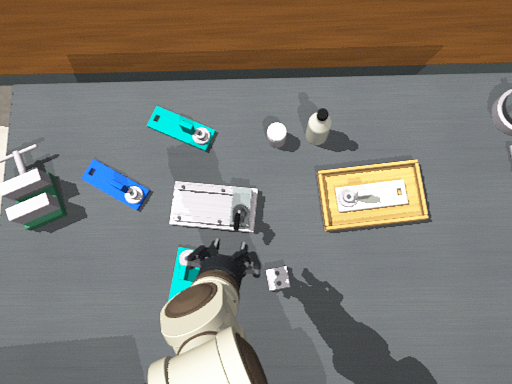

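The bar's top face reads 0.1278 along the axis, the same as at the start, so the plunger is home. The carrier is flat in the tray at (371,195), and the bystanders are where they were. Handing in.

```bash
python3 -c "
from h import *
print(get_state()['clock'],r.finish_job())"
```

```text
the job is handed in; nothing more can be done
20.9 None
```

The fixture is unloaded and the job was handed in at 20.9 s. `finish_job` gives no verdict, so what follows is from my own checks.

- **What I did:** I pulled the plunger about 16.5 mm, twisted it 90° and let go, and it stayed latched out. I slid the carrier about 66 mm out of the channel and set it down flat in the tray. Then I turned the plunger back and let it spring home.
- **Plunger:** the top of the T-grip reads 0.1278 m along its axis, the same as before I touched it.
- **Carrier:** it lies inside the tray walls; its fin top reads 0.071 m, which is where it should be when flat on the floor.
- **Gripper and bystanders:** the gripper is clear of everything. The bottle, tin and block look unmoved in the last top view; I did not measure them again.
- **What disagreed:**
  - The tool's measured position rose 5–9 mm across the first two grasps, for a reason I did not find. I regrasped the carrier lower because of it.
  - It also drifted about 3 mm sideways during the twist.
  - My fixture position was about 2 mm off the fin as measured by the wrist camera, so I corrected each grasp from the wrist picture.

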